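Rake out the drip channel under the pipe with the steel scraper

TASK

Take the steel scraper out of its blue stand and, leaning it in under the grey pipe, run its round nose along the white drip channel in one pass from the blue mark to the orange mark, slowly (no faster than 4 cm/s), pressing lightly the whole way (about 3 to 10 N; the channel's slope must be felt) and never lifting the nose out of the channel between the marks. Then lower the scraper upright into its stand until the collar sits on top, and let go. Do not bump the pipe, put the fingers on the channel, drop the scraper, or disturb the tub, the pump and the vials.

Things in the scene. Friction and masses are not known exactly. Their poses are not given: they have to be found in the camera images.
- scraper: stainless steel scraper, 160 mm long, about 0.16 kg, upright in its stand. Origin at the tip of the nose, z along the tool to the handle. From the origin: round nose (ball, radius 5 mm), taper to a 16 mm round shank at 30 mm, collar 30 mm in diameter from 74 to 80 mm, square handle 18 x 18 mm from 80 to 160 mm, flats facing the body's x and y axes.
- scraper_nose (a point): centre of the scraper's ball nose (radius 5 mm), 5 mm above the scraper's origin on its axis
- stand: fixed blue plastic block 70 x 70 x 80 mm high with a vertical through-bore 22 mm in diameter in its middle, where the scraper stands, its collar resting on the block's top. Origin at the centre of the underside. With the collar seated the scraper's origin is 6 mm above the stand's origin.
- channel: white plastic drip channel on a grey base 60 x 250 mm. Origin at the centre of the underside; y along the channel (towards the blue end, away from the robot), x across it. Groove 240 mm long, 18 mm wide, centred on x = 0, between walls 5 mm high and 14 mm thick; floor 30 mm above the origin at mid-length. It rests on rubber feet that give about 1 mm per 4 N, 9 mm at most.
- blue_mark (a point): start of the pass: point on the channel's axis at y = +78 mm, where a blue band crosses it, at the floor height it would have if level (30 mm above the channel's origin). The real floor has an unknown fall along y, different each time, up to 0.06 rad either way about mid-length: up to 4.7 mm higher or lower at the marks.
- orange_mark (a point): end of the pass: the same point at y = -78 mm, where an orange band crosses the channel
- pipe: fixed grey plastic pipe, 32 mm in diameter, 220 mm long, straight above the groove and parallel to it, axis 97 mm above the channel's origin, carried at its ends (y = +108 and -108 mm) by steel arches 82 mm wide. Origin and axes as the channel's. Between the arches it is open on both sides: a tool leaning 30 to 45 degrees to the left or right passes beneath.
- tub: bystander: closed green flip-top tub, 80 x 100 x 80 mm, origin at the centre of its underside
- pump: bystander: black air pump with a toggle switch, 75 x 120 x 80 mm, origin at the centre of its underside
- vial1: bystander: glass vial with white cap, 25 mm in diameter, 98 mm tall, standing in a white rack 60 x 120 x 45 mm; origin at its bottom
- vial2: bystander: a second such vial in the same rack, 60 mm from the first
Things that resemble listed ones, but are neither listed nor needed, are in the scene too. There is more than one size of the stand; the job needs the middle-sized.

How it is judged (in metres and radians):
On the way, in this order (a step that is already met when the one before it is completed fails the run):
1. nose pressed in the channel at the blue mark (65 to 95 mm from the middle) (y of scraper_nose in the frame of channel between 0.065 and 0.095 m and x of scraper_nose in the frame of channel between -0.009 and 0.009 m and z of scraper_nose in the frame of channel below 0.046 m and contact force between scraper and channel above 1 N and contact force between the fingers and scraper above 1 N), for 0.1 s.
2. nose, pressed by at least 1 N, passes 46 mm along the channel (y of scraper_nose in the frame of channel between 0.039 and 0.053 m and x of scraper_nose in the frame of channel between -0.009 and 0.009 m and z of scraper_nose in the frame of channel below 0.046 m and contact force between scraper and channel above 1 N and contact force between the fingers and scraper above 1 N), for 0.1 s.
3. nose, pressed by at least 1 N, passes 23 mm along the channel (y of scraper_nose in the frame of channel between 0.016 and 0.03 m and x of scraper_nose in the frame of channel between -0.009 and 0.009 m and z of scraper_nose in the frame of channel below 0.046 m and contact force between scraper and channel above 1 N and contact force between the fingers and scraper above 1 N), for 0.1 s.
4. nose, pressed by at least 1 N, passes 0 mm along the channel (y of scraper_nose in the frame of channel between -0.007 and 0.007 m and x of scraper_nose in the frame of channel between -0.009 and 0.009 m and z of scraper_nose in the frame of channel below 0.046 m and contact force between scraper and channel above 1 N and contact force between the fingers and scraper above 1 N), for 0.1 s.
5. nose, pressed by at least 1 N, passes -23 mm along the channel (y of scraper_nose in the frame of channel between -0.03 and -0.016 m and x of scraper_nose in the frame of channel between -0.009 and 0.009 m and z of scraper_nose in the frame of channel below 0.046 m and contact force between scraper and channel above 1 N and contact force between the fingers and scraper above 1 N), for 0.1 s.
6. nose, pressed by at least 1 N, passes -46 mm along the channel (y of scraper_nose in the frame of channel between -0.053 and -0.039 m and x of scraper_nose in the frame of channel between -0.009 and 0.009 m and z of scraper_nose in the frame of channel below 0.046 m and contact force between scraper and channel above 1 N and contact force between the fingers and scraper above 1 N), for 0.1 s.
7. nose pressed in the channel at the orange mark (65 to 95 mm from the middle) (y of scraper_nose in the frame of channel between -0.095 and -0.065 m and x of scraper_nose in the frame of channel between -0.009 and 0.009 m and z of scraper_nose in the frame of channel below 0.046 m and contact force between scraper and channel above 1 N and contact force between the fingers and scraper above 1 N), for 0.1 s.
At the end, for the whole second after the job is handed in: the channel has been traced from mark to mark in order; the scraper stands released and at rest in its stand, upright within 0.1 rad, its nose within 8 mm of the bore's axis and at most 5 mm above its seated height; tub, pump and vials within 12 mm of where they were (horizontal distance between scraper_nose and stand below 0.008 m and z of scraper_nose in the frame of stand below 0.016 m and angle between scraper's own z axis and vertical below 0.1 rad and linear speed of scraper below 0.02 m/s and contact force between the fingers and scraper below 0.1 N and distance of each of tub, pump, vial1, vial2 from where it was at the start of the episode below 0.012 m); the robot touches nothing.
It fails at once if the scraper pressed on the channel with more than 16 N, or moved faster than 8 cm/s while pressed on it (contact force between scraper and channel above 16 N or (contact force between scraper and channel above 1 N and linear speed of scraper above 0.08 m/s)).
It fails at once if the nose lifted out of the channel between the marks (y of scraper_nose in the frame of channel between -0.055 and 0.055 m and x of scraper_nose in the frame of channel between -0.01 and 0.01 m and z of scraper_nose in the frame of channel between 0.046 and 0.078 m).
It fails at once if the pipe bumped (more than 5 N), or the fingers or arm on the channel (contact force between anything else and pipe above 5 N or contact force between any of the fingers, the arm and channel above 1 N).
It fails at once if the scraper let go with its nose higher than 60 mm (dropped) (height (world z) of scraper_nose above 0.06 m and contact force between the fingers and scraper below 0.1 N).
It fails at once if tub, pump or a vial shifted by more than 20 mm, or a vial tipped (distance of any of tub, pump, vial1, vial2 from where it was at the start of the episode above 0.02 m or angle between any of vial1, vial2's own z axis and vertical above 0.3 rad).
It also fails if it takes over 72 s, if anything falls off the work surface, if the arm or the gripper's body presses on something with over 40 N, if the wrist force passes 120 N, or if a joint passes its speed limit or range.

ROBOT

A 6-joint arm with a two-finger parallel gripper is mounted at the origin on the work surface. World frame = base frame: x ahead of the robot, y to its left, z up, the work surface at z = 0. Lengths are in m, angles in degrees, forces in N, time in s.
With the tool pointing down it reaches from about 0.35 to 0.875 m from the base axis. Payload 4.2 kg.
Tool frame: the origin (TCP) lies on the centre line of the jaws, within the pads' length; the fingertips stand 19 mm ahead of it and the grasp point (between the pads) is the TCP; x points along the fingers, y is the direction in which the jaws open and shut, and the axes are right-handed (so a half turn about x gives the same grasp; the last joint's range is limited). The gripper opens to 87 mm and grips with 3 to 60 N. Pads are 19 mm wide; open, the fingers measure 117 mm over their backs; the gripper's body (75 mm by 190 mm) begins 51 mm behind the grasp point.
Start: joints at [-60.585, 22.042, 0.453, 0, -68.411, -14.817], TCP at [0.158, -0.605, 0.242] pointing down, gripper open.
Joint ranges: [-179.83, 179.83], [-69.29, 118.12], [-61.27, 80.66], [-181.25, 117.63], [-171.15, -9.14], [-177.46, 177.46]. Speed limits (degrees/s): [159.86, 159.86, 180, 180, 180, 180].

INTERFACE

Orientations are given as a 3x3 rotation matrix whose columns are the frame's x, y, z axes.
In Python, from station import r, viewer, job, spotter gives the robot as it stands.
- The arm moves only by the tool play_rows, never from a script. Its argument "commands" is a list of rows, each an object of numbers: "fingers": the gripper command: -1 is fully open, 1 is shut, values between are in proportion; "tx", "ty", "tz": the shift along the tool's x, y, z normalised to -1 to 1, where 1 is 750 mm; "ax", "ay", "az": the turn, a rotation vector about the tool's x, y, z normalised to -1 to 1, where 1 is pi rad. In form: [{"fingers": .., "tx": .., "ty": .., "tz": .., "ax": .., "ay": .., "az": ..}, ...]. A call has 1 to 5 rows; each row is the pose to reach, as a shift and turn from the pose commanded when the call began, along the tool's axes at that moment, turning the shorter way round; what a row does not reach only later rows make up. A row lasts 1/12 s, in which the tool goes at most 41.7 mm and 7.16 degrees, less where a joint would pass 70% of its speed; a pose out of reach is approached as far as the arm can. A call with a number of a shift or a turn outside -1 to 1 is refused whole. A call with a gripper value outside its range is refused whole. The fingers move at their own pace and stop on an object; the grip force is fixed at half the most. Time passes only in rows, so rows that repeat a pose let the fingers close. It gives the time, the measured TCP pose, the force and the opening at its end, in the units of the state.
- r.sense(): the state, without advancing time (a new reading comes with each control period).
- viewer.capture(name): name is "scene" or "top" or "wrist"; returns a dict with "image" (384x512x3 uint8, red, green, blue), "fx", "fy", "cx", "cy" (pixels), "R" (3x3) and "t" (3): a world point X has camera coordinates R X + t; the wrist camera has in their place "mount" (4x4, takes a point from camera to tool coordinates, whose origin is the TCP and whose axes are the tool frame's). Camera axes: x right, y down, z forward; pixel columns grow to the right and rows downward; lengths in m; the calibration is good to about 2 mm. A picture is of the moment at which its call begins: read the wrist's pose just before it. There is no depth.
- job.finish_job(): hands the job in, once; it reports no verdict.
Trained networks look in a picture, given as the dict that the camera call returned (one of the last four; its "shot" number tells which), for a name from the list of things; names that differ only in an ending like _2 or _b are one class to them, and where a whole thing is asked for, a point or a joint stands for the part that bears it (a point fixed in the world has none). Each returns a list of dicts, best first, with "score" (0 to 1); they miss things now and then, are a little off and sometimes report something else, mostly with a low value. They report only what shows in the picture. A call takes as long as a camera call. They do not tell look-alikes from the thing itself.
- spotter.find_in(name, picture): "uv" ([column, row] in pixels, amid what is visible of it).
- spotter.silhouettes(name, picture): "region" (384x512 bool, what is visible of it) and "uv" ([column, row] in pixels, amid what is visible of it).
The state is a dict: "time_s": time; "joints": joint angles; "joint_velocities": joint speeds; "effort": joint torques, N m; "tcp_pos": TCP position; "ee_rot": TCP orientation; "wrist_force": force on the tool from outside, world axes, zero at the start; "moment": the same for the moment, N m; "gripper_width": opening from 0.0 (shut) to 1.0 (fully open).
Only numpy, scipy, OpenCV 4.12 (cv2) and the standard library are available. Lean on these libraries where they do the work, as an engineer would, in place of code of your own. Each camera call takes 0.05 s, during which the arm holds its last target. There are 200 camera calls.

## Working session

There is one attempt and no reset: what is moved stays moved. The work goes in short steps, Python scripts to look and compute and a tool call to move; the robot and the scene stay as the last step left them, time stands still between calls to the robot, and variables do not carry over. Pictures are saved under pics/ and viewed, about 8 in all and at most 12, crops included, and the job is handed in when it is done.

Besides the shell and the picture viewer there is one more tool, called after "Call:" in YAML: its name, and indented under it one key for each argument. play_rows: Moves the arm, as the interface text tells. Its arguments: {"type":"object","properties":{"commands":{"type":"array"}},"required":["commands"]}

```bash
ls; mkdir -p pics; cat > h.py <<'E'
import numpy as np, cv2
from station import r, viewer, job, spotter
def save(p,n,crop=None,s=1):
    im=p["image"][:,:,::-1]
    if crop: u0,v0,u1,v1=crop; im=im[v0:v1,u0:u1]
    cv2.imwrite(f"pics/{n}.png",cv2.resize(np.ascontiguousarray(im),None,fx=s,fy=s,interpolation=cv2.INTER_CUBIC))
E
python3 - <<'E'
from h import *
a=viewer.capture("scene");b=viewer.capture("top")
im=np.vstack([a["image"],b["image"]])
cv2.imwrite("pics/st.png",cv2.resize(np.hstack([a["image"],b["image"]])[:,:,::-1],(800,300)))
save(a,"scene1",s=1.5);save(b,"top1",s=1.5)
for n,p in(("scene",a),("top",b)):
    print(n,p["fx"],p["cx"],p["cy"],np.round(p["R"],3).tolist(),np.round(p["t"],3).tolist())
    for k in["scraper","stand","channel","pipe","tub","pump","vial1"]:
        print(k,[(np.round(d["uv"]).tolist(),round(d["score"],2)) for d in spotter.find_in(k,p)])
s=r.sense();print(s)
E
```

```text
pics
scene 495.6162835316509 257.1827018374203 193.90824734811818 [[0.436, 0.9, 0.015], [0.519, -0.237, -0.822], [-0.736, 0.366, -0.57]] [-0.196, -0.281, 1.801]
scraper [([149.0, 162.0], 0.55)]
stand [([96.0, 198.0], 0.96), ([153.0, 188.0], 0.84), ([189.0, 184.0], 0.8), ([400.0, 178.0], 0.67), ([267.0, 174.0], 0.66)]
channel [([262.0, 194.0], 0.64), ([149.0, 160.0], 0.41)]
pipe [([264.0, 172.0], 0.83)]
tub [([345.0, 148.0], 0.65)]
pump [([191.0, 245.0], 0.7), ([146.0, 161.0], 0.4)]
vial1 [([401.0, 181.0], 0.59), ([420.0, 181.0], 0.52)]
top 346.40001879963853 261.54091934503003 185.72589062787026 [[-0.028, -1.0, 0.009], [-0.996, 0.028, -0.087], [0.087, -0.011, -0.996]] [-0.036, 0.612, 0.997]
scraper [([361.0, 248.0], 0.6)]
stand [([316.0, 244.0], 0.88), ([349.0, 243.0], 0.68), ([404.0, 243.0], 0.61)]
channel [([259.0, 210.0], 0.86)]
pipe [([253.0, 209.0], 0.98)]
tub [([142.0, 237.0], 0.68)]
pump [([339.0, 152.0], 0.57)]
vial1 [([123.0, 140.0], 0.61)]
{'time_s': 0.8, 'joints': array([-6.05853763e+01,  2.20397449e+01,  4.50778708e-01, -2.77133244e-03,
       -6.84099550e+01, -1.48170044e+01]), 'joint_velocities': array([ 0.024632  , -0.07050063, -0.0352055 , -0.06412413,  0.05099676,
       -0.00212286]), 'effort': array([-1.60213340e-04, -3.90405965e+01,  1.87613583e+01,  4.22416002e+00,
        1.55455736e-02, -3.02487865e-05]), 'tcp_pos': array([ 0.15754516, -0.60477919,  0.24155064]), 'ee_rot': array([[ 4.84247690e-05, -2.52011925e-01,  9.67724128e-01],
       [ 5.68708827e-06,  9.67724129e-01,  2.52011925e-01],
       [-9.99999999e-01, -6.70008669e-06,  4.82950314e-05]]), 'wrist_force': array([ 0.64178063, -0.6208269 , -0.4404172 ]), 'moment': array([-0.00666117,  0.000868  , -0.02392192]), 'gripper_width': 1.000031452786413}
```

View pics/scene1.png

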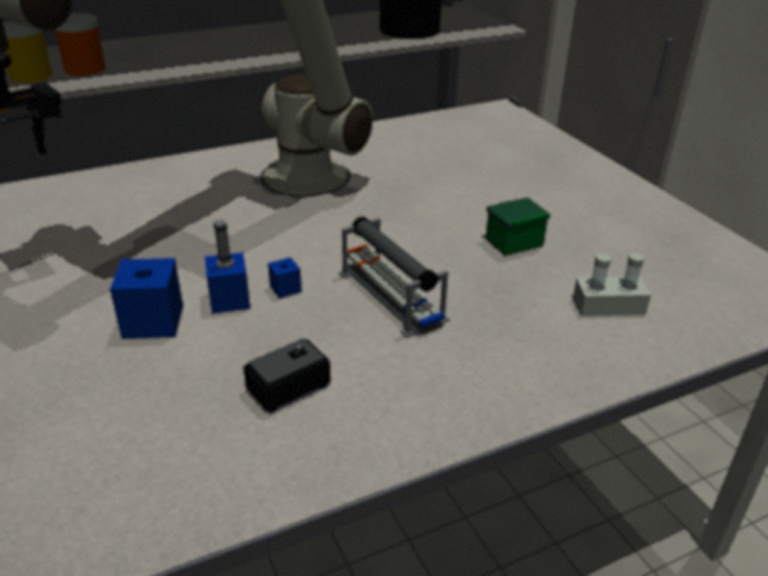

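View pics/top1.png

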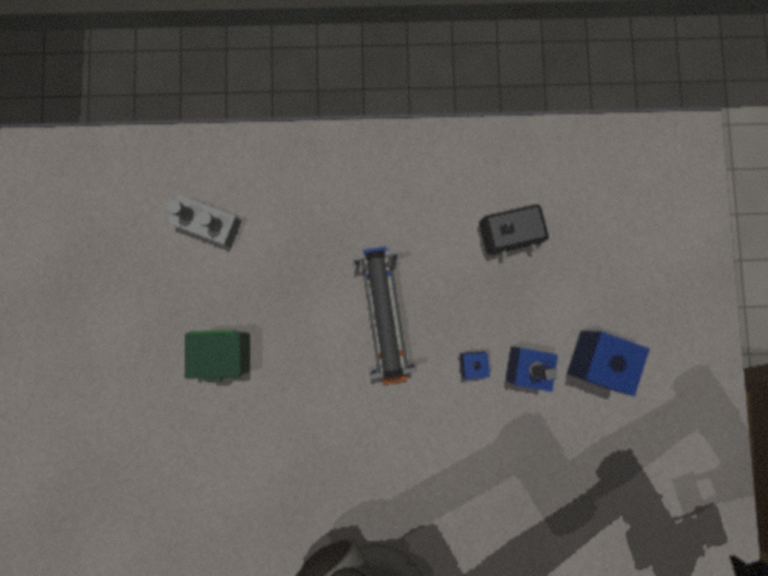

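```bash
cat >> h.py <<'E'
def ray(p,uv):
    d=np.array([(uv[0]-p["cx"])/p["fx"],(uv[1]-p["cy"])/p["fy"],1.]);R=np.array(p["R"]);return -R.T@np.array(p["t"]),R.T@d
def onz(p,uv,z): c,d=ray(p,uv); return c+d*(z-c[2])/d[2]
def tri(*obs):
    A=np.zeros((3,3));b=np.zeros(3)
    for p,uv in obs:
        c,d=ray(p,uv);d=d/np.linalg.norm(d);P=np.eye(3)-np.outer(d,d);A+=P;b+=P@c
    X=np.linalg.solve(A,b); 
    return X,[np.linalg.norm(np.cross(X-c,d/np.linalg.norm(d))) for c,d in (ray(p,uv) for p,uv in obs)]
E
python3 - <<'E'
from h import *
import pickle
a=viewer.capture("scene");b=viewer.capture("top");pickle.dump((a,b),open("ab.pkl","wb"))
def crop(p,u0,v0,u1,v1,w,h): return cv2.resize(p["image"][v0:v1,u0:u1,::-1],(w,h),interpolation=cv2.INTER_CUBIC)
# stand crop & channel crop, x4
A=crop(a,70,140,210,230,400,257);A2=crop(a,220,140,305,220,400,376)
B=crop(b,300,220,440,270,400,143);B2=crop(b,230,160,280,260,200,400)
m=np.zeros((600,800,3),np.uint8);m[:257,:400]=A;m[:376,400:]=A2;m[:143+0][:0]
m[260:403,:400]=B; m[380:600,400:510]=cv2.resize(B2,(110,220))
m=np.clip(m.astype(float)*1.6,0,255).astype(np.uint8)
cv2.imwrite("pics/m1.png",m)
for p,n in((a,"scene"),(b,"top")):
    for k in("pipe","stand","scraper","channel"):
        for d in spotter.silhouettes(k,p):
            g=np.argwhere(d["region"])[:,::-1].astype(np.float32)
            if len(g)>5: print(n,k,round(d["score"],2),len(g),np.round(cv2.boxPoints(cv2.minAreaRect(g)),1).tolist())
print("scraper top tri",tri((a,(220/1.5,224/1.5)),(b,(550/1.5,373/1.5))))
print("chan blue end top z.04",onz(b,(375/1.5,252/1.5),.04),"or",onz(b,(395/1.5,379/1.5),.04))
print("stand corners z .08",[onz(b,(u/1.5,v/1.5),.08).round(3).tolist() for u,v in((520,347),(557,353),(554,390),(517,384))])
E
```

```text
scene pipe 0.65 1470 [[224.5, 175.39999389648438], [239.5, 158.5], [298.5, 211.10000610351562], [283.5, 227.89999389648438]]
scene pipe 0.57 1289 [[213.5, 167.89999389648438], [248.10000610351562, 132.39999389648438], [309.5, 192.1999969482422], [274.8999938964844, 227.6999969482422]]
scene stand 0.86 504 [[175.1999969482422, 175.6999969482422], [197.10000610351562, 169.1999969482422], [204.3000030517578, 193.5], [182.5, 200.0]]
scene stand 0.57 2248 [[75.0, 171.0], [121.0, 171.0], [121.0, 225.0], [75.0, 225.0]]
scene scraper 0.62 285 [[142.1999969482422, 146.3000030517578], [152.3000030517578, 145.3000030517578], [155.3000030517578, 177.5], [145.1999969482422, 178.5]]
scene scraper 0.27 1493 [[223.6999969482422, 175.39999389648438], [238.89999389648438, 158.10000610351562], [298.79998779296875, 210.6999969482422], [283.6000061035156, 228.0]]
scene channel 0.74 1553 [[224.39999389648438, 175.39999389648438], [240.39999389648438, 157.8000030517578], [299.29998779296875, 211.3000030517578], [283.20001220703125, 228.89999389648438]]
scene channel 0.58 1248 [[213.5, 169.3000030517578], [
[... 774 characters left out ...]
5, 232.5], [326.3999938964844, 250.89999389648438], [307.6000061035156, 252.60000610351562]]
top scraper 0.7 142 [[353.0, 242.0], [369.0, 242.0], [369.0, 252.0], [353.0, 252.0]]
top channel 0.69 657 [[239.1999969482422, 166.89999389648438], [259.79998779296875, 163.8000030517578], [273.3999938964844, 253.0], [252.8000030517578, 256.1000061035156]]
scraper top tri (array([ 0.43225999, -0.31226573,  0.16120168]), [np.float64(0.0011540906092149103), np.float64(0.0011540906092149116)])
chan blue end top z.04 [ 0.66268849 -0.02087437  0.04      ] or [ 0.41682639 -0.05284511  0.04      ]
stand corners z .08 [[0.473, -0.285, 0.08], [0.46, -0.353, 0.08], [0.392, -0.344, 0.08], [0.405, -0.276, 0.08]]
```

View pics/m1.png

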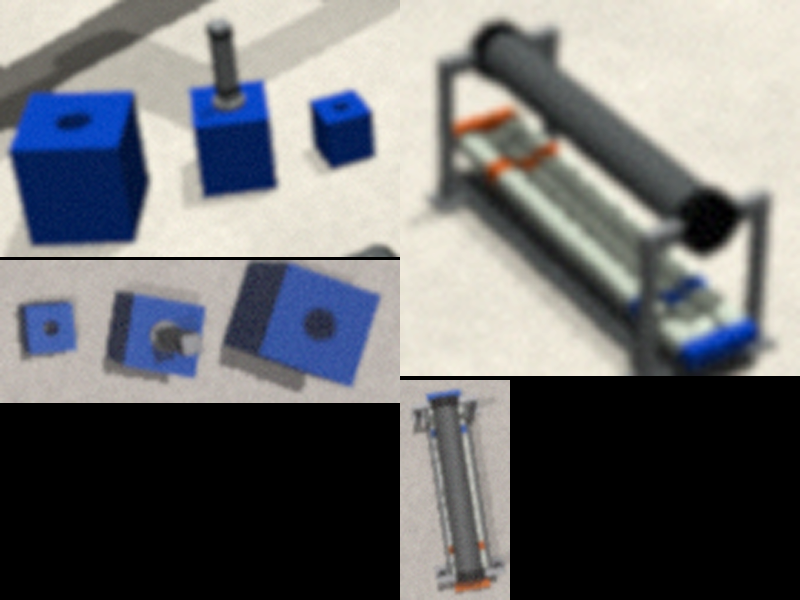

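Call:
play_rows:
  commands:
    - {"fingers": -1,"tx": 0,"ty": 0.285,"tz": 0.452,"ax": 0.131,"ay": 0,"az": 0}
    - {"fingers": -1,"tx": 0,"ty": 0.285,"tz": 0.452,"ax": 0.131,"ay": 0,"az": 0}
    - {"fingers": -1,"tx": 0,"ty": 0.285,"tz": 0.452,"ax": 0.131,"ay": 0,"az": 0}
    - {"fingers": -1,"tx": 0,"ty": 0.285,"tz": 0.452,"ax": 0.131,"ay": 0,"az": 0}
    - {"fingers": -1,"tx": 0,"ty": 0.285,"tz": 0.452,"ax": 0.131,"ay": 0,"az": 0}

```text
time_s: 1.72
tcp_pos: [0.2956, -0.4575, 0.2417]
ee_rot: [[0.0, 0.159, 0.987], [-0.0, 0.987, -0.159], [-1.0, -0.0, 0.0]]
wrist_force: [1.1, 0.3, -0.3]
gripper_width: 0.996
```

```bash
cat >> h.py <<'E'
from scipy.spatial.transform import Rotation as Ro
def go(pos,rot=None):
    s=r.sense();E=np.array(s["ee_rot"]);d=E.T@(np.array(pos)-s["tcp_pos"])/.75
    w=np.zeros(3) if rot is None else Ro.from_matrix(E.T@np.array(rot)).as_rotvec()/np.pi
    print("t",round(s["time_s"],2),"tcp",np.round(s["tcp_pos"],4),"F",np.round(s["wrist_force"],2),"w",round(s["gripper_width"],3))
    print("T",np.round(d,4),"A",np.round(w,4)); return d,w
def down(yaw): # jaw axis at yaw deg from world x, tool pointing down
    a=np.radians(yaw);x=np.array([0,0,-1.]);y=np.array([np.cos(a),np.sin(a),0]);return np.column_stack([x,y,np.cross(x,y)])
E
python3 -c "
from h import *
go([.432,-.313,.242],down(81))"
```

```text
t 1.72 tcp [ 0.2956 -0.4575  0.2417] F [ 1.06  0.34 -0.32] w 0.996
T [-0.0004  0.2191  0.1489] A [-0.0009  0.0001  0.0001]
```

Call:
play_rows:
  commands:
    - {"fingers": -1,"tx": 0,"ty": 0.219,"tz": 0.149,"ax": 0,"ay": 0,"az": 0}
    - {"fingers": -1,"tx": 0,"ty": 0.219,"tz": 0.149,"ax": 0,"ay": 0,"az": 0}
    - {"fingers": -1,"tx": 0,"ty": 0.219,"tz": 0.149,"ax": 0,"ay": 0,"az": 0}
    - {"fingers": -1,"tx": 0,"ty": 0.219,"tz": 0.149,"ax": 0,"ay": 0,"az": 0}
    - {"fingers": -1,"tx": 0,"ty": 0.219,"tz": 0.149,"ax": 0,"ay": 0,"az": 0}

```text
time_s: 2.13
tcp_pos: [0.4325, -0.3118, 0.242]
ee_rot: [[0.001, 0.155, 0.988], [-0.0, 0.988, -0.155], [-1.0, -0.0, 0.001]]
wrist_force: [0.4, -1.2, 0.4]
gripper_width: 0.998
```

```bash
python3 -c "
from h import *
go([.432,-.313,.242],down(81))
s=r.sense();p=viewer.capture('wrist');save(p,'w1',s=1.4)
M=np.array(p['mount']);E=np.array(s['ee_rot']);print(M.round(3).tolist(),p['fx'],p['cx'],p['cy'])
# predicted pixel of handle top centre at z=.166, collar centre z=.086, stand centre
for X in([.432,-.313,.166],[.432,-.313,.08]):
  c=np.linalg.inv(M)@np.r_[E.T@(np.array(X)-s['tcp_pos']),1]; print(p['fx']*c[0]/c[2]+p['cx'],p['fy']*c[1]/c[2]+p['cy'])
"
```

```text
t 2.13 tcp [ 0.4325 -0.3118  0.242 ] F [ 0.45 -1.18  0.45] w 0.998
T [-0.     -0.0017 -0.0004] A [0.0006 0.0004 0.    ]
[[0.001, -0.266, 0.964, -0.145], [1.0, 0.0, -0.001, 0.0], [0.0, 0.964, 0.266, -0.073], [0.0, 0.0, 0.0, 1.0]] 315.6147409083941 256.80915772744453 188.80004482131352
254.8264797624626 203.68980042471688
255.45095129940663 176.7008799345399
```

View pics/w1.png

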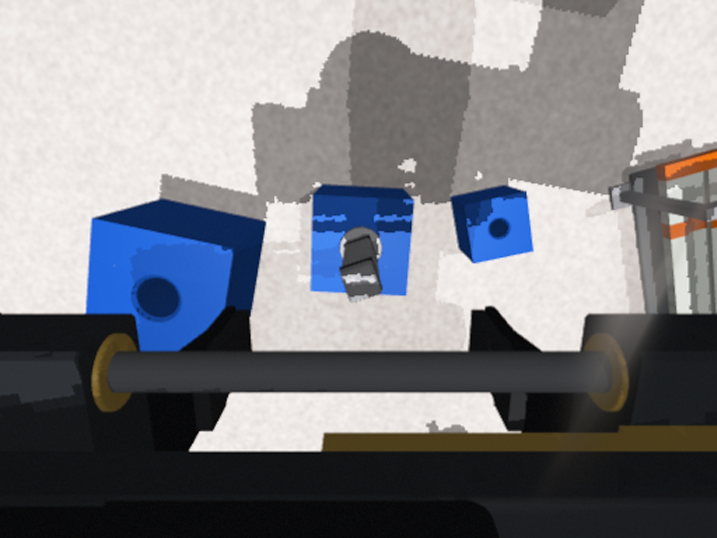

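Call:
play_rows:
  commands:
    - {"fingers": -1,"tx": 0.03,"ty": 0.001,"tz": -0.0035,"ax": -0.055,"ay": 0,"az": 0}
    - {"fingers": -1,"tx": 0.06,"ty": 0.001,"tz": -0.0035,"ax": -0.055,"ay": 0,"az": 0}
    - {"fingers": -1,"tx": 0.1,"ty": 0.001,"tz": -0.0035,"ax": -0.055,"ay": 0,"az": 0}
    - {"fingers": -1,"tx": 0.14,"ty": 0.001,"tz": -0.0035,"ax": -0.055,"ay": 0,"az": 0}
    - {"fingers": -1,"tx": 0.161,"ty": 0.001,"tz": -0.0035,"ax": -0.055,"ay": 0,"az": 0}

```text
time_s: 2.6
tcp_pos: [0.4266, -0.312, 0.1178]
ee_rot: [[-0.004, -0.016, 1.0], [0.002, 1.0, 0.016], [-1.0, 0.002, -0.004]]
wrist_force: [-0.2, -0.3, 0.4]
gripper_width: 0.997
```

Call:
play_rows:
  commands:
    - {"fingers": -0.3,"tx": 0,"ty": 0,"tz": 0,"ax": 0,"ay": 0,"az": 0}
    - {"fingers": 0,"tx": 0,"ty": 0,"tz": 0,"ax": 0,"ay": 0,"az": 0}
    - {"fingers": 0.3,"tx": 0,"ty": 0,"tz": 0,"ax": 0,"ay": 0,"az": 0}
    - {"fingers": 0.5,"tx": 0,"ty": 0,"tz": 0,"ax": 0,"ay": 0,"az": 0}
    - {"fingers": 1,"tx": 0,"ty": 0,"tz": 0,"ax": 0,"ay": 0,"az": 0}

```text
time_s: 3.02
tcp_pos: [0.4292, -0.3133, 0.1224]
ee_rot: [[0.003, -0.016, 1.0], [-0.001, 1.0, 0.016], [-1.0, -0.001, 0.003]]
wrist_force: [-0.1, 0.2, -0.9]
gripper_width: 0.704
```

Call:
play_rows:
  commands:
    - {"fingers": 1,"tx": 0,"ty": 0,"tz": 0,"ax": 0,"ay": 0,"az": 0}
    - {"fingers": 1,"tx": 0,"ty": 0,"tz": 0,"ax": 0,"ay": 0,"az": 0}
    - {"fingers": 1,"tx": 0,"ty": 0,"tz": 0,"ax": 0,"ay": 0,"az": 0}
    - {"fingers": 1,"tx": 0,"ty": 0,"tz": 0,"ax": 0,"ay": 0,"az": 0}
    - {"fingers": 1,"tx": 0,"ty": 0,"tz": 0,"ax": 0,"ay": 0,"az": 0}

```text
time_s: 3.43
tcp_pos: [0.4283, -0.3129, 0.1209]
ee_rot: [[0.0, -0.016, 1.0], [-0.0, 1.0, 0.016], [-1.0, -0.0, 0.0]]
wrist_force: [0.3, 0.8, 1.1]
gripper_width: 0.327
```

```bash
python3 -c "
from h import *
go([.430,-.311,.24])
p=viewer.capture('wrist');save(p,'w2',(150,80,380,330),2.2)"
```

```text
t 3.43 tcp [ 0.4283 -0.3129  0.1209] F [0.28 0.82 1.07] w 0.327
T [-0.1588  0.0025  0.0023] A [0. 0. 0.]
```

View pics/w2.png

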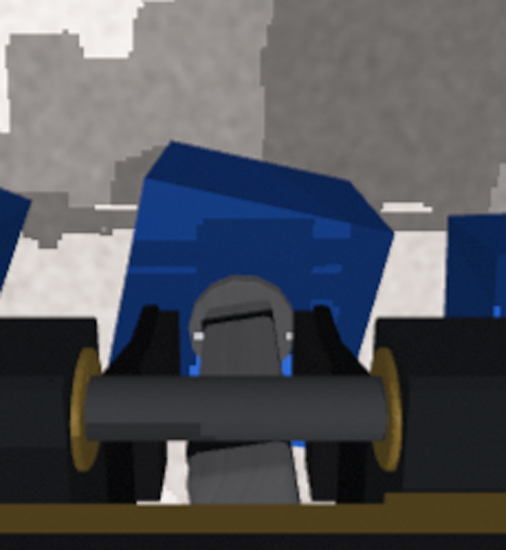

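Call:
play_rows:
  commands:
    - {"fingers": 0.45,"tx": 0,"ty": 0.0,"tz": 0,"ax": -0.022,"ay": 0,"az": 0}
    - {"fingers": 0.7,"tx": 0,"ty": 0,"tz": 0,"ax": -0.022,"ay": 0,"az": 0}
    - {"fingers": 1,"tx": 0,"ty": 0,"tz": 0,"ax": -0.022,"ay": 0,"az": 0}
    - {"fingers": 1,"tx": 0,"ty": 0,"tz": 0,"ax": -0.022,"ay": 0,"az": 0}
    - {"fingers": 1,"tx": 0,"ty": 0,"tz": 0,"ax": -0.022,"ay": 0,"az": 0}

```text
time_s: 3.9
tcp_pos: [0.4283, -0.3128, 0.1208]
ee_rot: [[0.0, -0.084, 0.996], [0.0, 0.996, 0.084], [-1.0, 0.0, 0.0]]
wrist_force: [0.0, 0.5, -0.4]
gripper_width: 0.207
```

Call:
play_rows:
  commands:
    - {"fingers": 1,"tx": 0,"ty": 0,"tz": 0,"ax": 0,"ay": 0,"az": 0}
    - {"fingers": 1,"tx": 0,"ty": 0,"tz": 0,"ax": 0,"ay": 0,"az": 0}
    - {"fingers": 1,"tx": 0,"ty": 0,"tz": 0,"ax": 0,"ay": 0,"az": 0}
    - {"fingers": 1,"tx": 0,"ty": 0,"tz": 0,"ax": 0,"ay": 0,"az": 0}
    - {"fingers": 1,"tx": 0,"ty": 0,"tz": 0,"ax": 0,"ay": 0,"az": 0}

```text
time_s: 4.32
tcp_pos: [0.4283, -0.3128, 0.1208]
ee_rot: [[-0.0, -0.085, 0.996], [0.0, 0.996, 0.085], [-1.0, 0.0, 0.0]]
wrist_force: [0.9, 0.8, -0.4]
gripper_width: 0.207
```

```bash
python3 -c "
from h import *
go([.430,-.311,.24])
s=r.sense();print(s['joints'],s['ee_rot'].round(3).tolist())"
```

```text
t 4.32 tcp [ 0.4283 -0.3128  0.1208] F [ 0.89  0.78 -0.42] w 0.207
T [-0.1589  0.0023  0.0025] A [0. 0. 0.]
[-1.86128086e+01  1.99942266e+01 -2.21776407e+01 -3.95741892e-03
 -4.78291275e+01 -6.65111350e+01] [[-0.0, -0.085, 0.996], [0.0, 0.996, 0.085], [-1.0, 0.0, 0.0]]
```

```bash
cat >> h.py <<'E'
PHI=np.radians(7.4);C=np.array([.540,-.037,0.]);TH=36;L=.1098
def lean(phi=None,th=TH):
    phi=PHI if phi is None else phi;t=np.radians(th)
    cy=np.array([np.cos(phi),np.sin(phi),0]);cx=np.array([np.sin(phi),-np.cos(phi),0]);z=np.array([0,0,1.])
    x=-(np.sin(t)*cx+np.cos(t)*z);return np.column_stack([x,np.cross(cy,x),cy])
def nose2tcp(n,R): # n in channel coords
    cy=np.array([np.cos(PHI),np.sin(PHI),0]);cx=np.array([np.sin(PHI),-np.cos(PHI),0])
    return C+n[0]*cx+n[1]*cy+np.array([0,0,n[2]])-L*R[:,0]
def nose_ch():
    s=r.sense();n=s["tcp_pos"]+L*s["ee_rot"][:,0]-C
    cy=np.array([np.cos(PHI),np.sin(PHI),0]);cx=np.array([np.sin(PHI),-np.cos(PHI),0]);return np.array([n@cx,n@cy,n[2]])
E
python3 -c "
from h import *
R=lean();p=nose2tcp([.09,.06,.12],R);print(p);go(p,R)"
```

```text
[ 0.61940419 -0.18252396  0.20883007]
t 4.32 tcp [ 0.4283 -0.3128  0.1208] F [ 0.89  0.78 -0.42] w 0.207
T [-0.1174  0.1515  0.2686] A [-0.0136  0.0044  0.2   ]
```

Call:
play_rows:
  commands:
    - {"fingers": 1,"tx": -0.03,"ty": 0,"tz": 0,"ax": 0,"ay": 0,"az": 0}
    - {"fingers": 1,"tx": -0.065,"ty": 0,"tz": 0,"ax": 0,"ay": 0,"az": 0}
    - {"fingers": 1,"tx": -0.1,"ty": 0,"tz": 0,"ax": 0,"ay": 0,"az": 0}
    - {"fingers": 1,"tx": -0.135,"ty": 0,"tz": 0,"ax": 0,"ay": 0,"az": 0}
    - {"fingers": 1,"tx": -0.16,"ty": 0,"tz": 0,"ax": 0,"ay": 0,"az": 0}

```text
time_s: 4.73
tcp_pos: [0.4284, -0.3133, 0.2428]
ee_rot: [[0.001, -0.085, 0.996], [-0.001, 0.996, 0.085], [-1.0, -0.001, 0.001]]
wrist_force: [-0.1, -0.2, -1.0]
gripper_width: 0.207
```

```bash
python3 -c "
from h import *
R=lean();p=nose2tcp([.09,.06,.12],R);print(p);go(p,R)"
```

```text
[ 0.61940419 -0.18252396  0.20883007]
t 4.73 tcp [ 0.4284 -0.3133  0.2428] F [-0.05 -0.17 -0.98] w 0.207
T [0.0455 0.1521 0.2685] A [-0.0134  0.0048  0.2004]
```

Call:
play_rows:
  commands:
    - {"fingers": 1,"tx": 0.005,"ty": 0.03,"tz": 0.05,"ax": -0.003,"ay": 0.001,"az": 0.035}
    - {"fingers": 1,"tx": 0.01,"ty": 0.06,"tz": 0.1,"ax": -0.006,"ay": 0.002,"az": 0.07}
    - {"fingers": 1,"tx": 0.02,"ty": 0.09,"tz": 0.15,"ax": -0.008,"ay": 0.003,"az": 0.105}
    - {"fingers": 1,"tx": 0.03,"ty": 0.115,"tz": 0.195,"ax": -0.01,"ay": 0.004,"az": 0.14}
    - {"fingers": 1,"tx": 0.035,"ty": 0.135,"tz": 0.235,"ax": -0.012,"ay": 0.004,"az": 0.175}

```text
time_s: 5.15
tcp_pos: [0.5968, -0.1958, 0.214]
ee_rot: [[-0.067, -0.105, 0.992], [0.523, 0.843, 0.125], [-0.85, 0.527, -0.002]]
wrist_force: [-0.3, -0.7, -1.9]
gripper_width: 0.204
```

```bash
python3 -c "
from h import *
R=lean();p=nose2tcp([.09,.06,.12],R);print(p);go(p,R)"
```

```text
[ 0.61940419 -0.18252396  0.20883007]
t 5.15 tcp [ 0.5968 -0.1958  0.214 ] F [-0.27 -0.65 -1.89] w 0.204
T [0.0131 0.0081 0.0321] A [-0.0013  0.0003  0.0233]
```

Call:
play_rows:
  commands:
    - {"fingers": 1,"tx": 0.012,"ty": 0.008,"tz": 0.032,"ax": 0,"ay": 0,"az": 0.024}
    - {"fingers": 1,"tx": 0.012,"ty": 0.008,"tz": 0.032,"ax": 0,"ay": 0,"az": 0.024}
    - {"fingers": 1,"tx": 0.012,"ty": 0.008,"tz": 0.032,"ax": 0,"ay": 0,"az": 0.024}
    - {"fingers": 1,"tx": 0.012,"ty": 0.008,"tz": 0.032,"ax": 0,"ay": 0,"az": 0.024}
    - {"fingers": 1,"tx": 0.012,"ty": 0.008,"tz": 0.032,"ax": 0,"ay": 0,"az": 0.024}

```text
time_s: 5.57
tcp_pos: [0.6172, -0.1847, 0.2108]
ee_rot: [[-0.073, -0.1, 0.992], [0.579, 0.806, 0.124], [-0.812, 0.584, -0.001]]
wrist_force: [-0.5, -0.2, -1.6]
gripper_width: 0.205
```

```bash
python3 -c "
from h import *
R=lean();p=nose2tcp([.09,.06,.12],R);print(p);go(p,R);print(nose_ch(),r.sense()['joints'].round(1))
import pickle
s=r.sense();p=viewer.capture('wrist');pickle.dump((s,p),open('w3.pkl','wb'));save(p,'w3',s=1.56)"
```

```text
[ 0.61940419 -0.18252396  0.20883007]
t 5.57 tcp [ 0.6172 -0.1847  0.2108] F [-0.51 -0.18 -1.64] w 0.205
T [0.0036 0.0005 0.0032] A [-0.0016  0.0006  0.0015]
[0.0923088  0.05774802 0.12167338] [-18.1  35.1  21.8 -31.9 -93.3 -62. ]
```

View pics/w3.png

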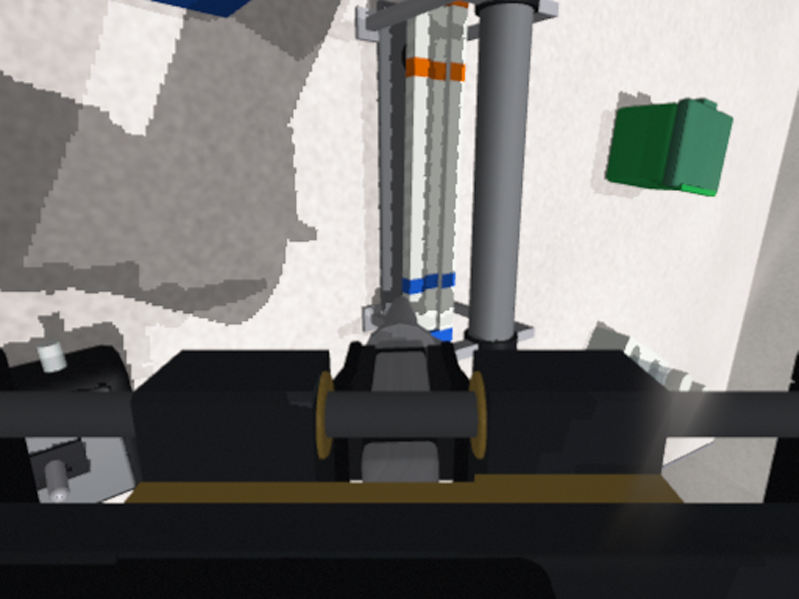

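```bash
python3 -c "
from h import *
import pickle
s,p=pickle.load(open('w3.pkl','rb'));M=np.array(p['mount']);E=s['ee_rot'];T=np.eye(4);T[:3,:3]=E;T[:3,3]=s['tcp_pos'];W=np.linalg.inv(T@M);p['R']=W[:3,:3];p['t']=W[:3,3]
print('nose pix',[ (lambda c:(c[0]/c[2]*p['fx']+p['cx'],c[1]/c[2]*p['fy']+p['cy']))(p['R']@(s['tcp_pos']+L*E[:,0])+p['t'])])
cy=np.array([np.cos(PHI),np.sin(PHI),0]);cx=np.array([np.sin(PHI),-np.cos(PHI),0])
hsv=cv2.cvtColor(p['image'],cv2.COLOR_RGB2HSV);
for n,lo,hi in(('or',5,20),('bl',105,125)):
  m=((hsv[...,0]>=lo)&(hsv[...,0]<=hi)&(hsv[...,1]>120)&(hsv[...,2]>60)).astype(np.uint8);m[:,:250]=0;m[:,310:]=0
  if n=='or': m[:30]=0;m[70:]=0
  else: m[:165]=0;m[195:]=0
  for v in np.unique(np.argwhere(m)[:,0]):
    u=np.where(m[v])[0]; 
    a=onz(p,(u.min()-.5,v),.035)-C;b=onz(p,(u.max()+.5,v),.035)-C
    print(n,v,u.min(),u.max(),'x',round(a@cx,4),round(b@cx,4),'y',round(a@cy,4),round(b@cy,4))
g=p['image'].mean(2)
for v in(70,95,120,150): 
  print(v,[(u,int(g[v,u]),round(float((onz(p,(u,v),.035)-C)@cx),3)) for u in range(240,302,1)][::2])
"
```

```text
nose pix [(np.float64(255.72869450048077), np.float64(191.7616307894377))]
or 37 262 271 x 0.0222 0.0087 y -0.0807 -0.0821
or 38 260 275 x 0.0248 0.0032 y -0.0795 -0.0816
or 39 260 277 x 0.0248 0.0004 y -0.0785 -0.0809
or 40 260 291 x 0.0248 -0.0201 y -0.0775 -0.0819
or 41 260 297 x 0.0248 -0.0293 y -0.0766 -0.0817
or 42 260 297 x 0.0248 -0.0293 y -0.0756 -0.0806
or 43 260 297 x 0.0248 -0.0293 y -0.0746 -0.0796
or 44 260 297 x 0.0248 -0.0294 y -0.0736 -0.0785
or 45 260 297 x 0.0248 -0.0294 y -0.0727 -0.0775
or 46 260 297 x 0.0248 -0.0295 y -0.0717 -0.0764
or 47 260 297 x 0.0248 -0.0295 y -0.0707 -0.0754
or 48 260 297 x 0.0248 -0.0296 y -0.0697 -0.0743
or 49 275 297 x 0.0044 -0.0296 y -0.0704 -0.0732
or 50 277 297 x 0.0016 -0.0297 y -0.0696 -0.0722
or 51 291 297 x -0.0189 -0.0297 y -0.0702 -0.0711
bl 175 288 291 x -0.0186 -0.0254 y 0.0748 0.0757
bl 176 275 291 x 0.0024 -0.0254 y 0.0731 0.077
bl 177 272 291 x 0.0071 -0.0254 y 0.0737 0.0783
bl 178 258 291 x 0.0281 -0.0255 y 0.0719 0.0796
bl 179 258 291 x 0.0281 -0.0255 y 0.0731 0.081
bl 180 258 290 x 0.0281 -0.0239 y 0.0744 0.082
bl 181
[... 2055 characters left out ...]
), (292, 233, -0.024), (294, 244, -0.027), (296, 239, -0.03), (298, 238, -0.034), (300, 236, -0.037)]
150 [(240, 209, 0.052), (242, 215, 0.049), (244, 71, 0.046), (246, 110, 0.044), (248, 112, 0.041), (250, 113, 0.038), (252, 56, 0.036), (254, 56, 0.033), (256, 55, 0.03), (258, 86, 0.027), (260, 108, 0.024), (262, 109, 0.022), (264, 222, 0.019), (266, 227, 0.016), (268, 227, 0.013), (270, 227, 0.01), (272, 115, 0.007), (274, 135, 0.004), (276, 153, 0.001), (278, 154, -0.003), (280, 154, -0.006), (282, 111, -0.009), (284, 134, -0.012), (286, 155, -0.015), (288, 154, -0.018), (290, 154, -0.022), (292, 231, -0.025), (294, 237, -0.028), (296, 238, -0.032), (298, 242, -0.035), (300, 236, -0.039)]
```

```bash
sed -i 's/^PHI=.*/PHI=np.radians(6.6);C=np.array([.5408,-.0353,0.]);TH=36;L=.1098/' h.py; python3 -c "
from h import *
R=lean();go(nose2tcp([.04,.078,.060],R),R)"
```

```text
t 5.62 tcp [ 0.6172 -0.1846  0.2113] F [ 0.1   0.98 -2.2 ] w 0.208
T [0.1084 0.0081 0.0263] A [ 0.0022 -0.0019  0.0015]
```

Call:
play_rows:
  commands:
    - {"fingers": 1,"tx": 0.02,"ty": 0.0015,"tz": 0.005,"ax": 0.002,"ay": -0.002,"az": 0.0015}
    - {"fingers": 1,"tx": 0.045,"ty": 0.003,"tz": 0.011,"ax": 0.002,"ay": -0.002,"az": 0.0015}
    - {"fingers": 1,"tx": 0.07,"ty": 0.005,"tz": 0.017,"ax": 0.002,"ay": -0.002,"az": 0.0015}
    - {"fingers": 1,"tx": 0.095,"ty": 0.007,"tz": 0.023,"ax": 0.002,"ay": -0.002,"az": 0.0015}
    - {"fingers": 1,"tx": 0.108,"ty": 0.008,"tz": 0.026,"ax": 0.002,"ay": -0.002,"az": 0.0015}

```text
time_s: 6.03
tcp_pos: [0.6297, -0.1285, 0.1477]
ee_rot: [[-0.069, -0.093, 0.993], [0.586, 0.802, 0.116], [-0.808, 0.59, -0.001]]
wrist_force: [-0.1, -0.9, -2.0]
gripper_width: 0.204
```

Call:
play_rows:
  commands:
    - {"fingers": 1,"tx": 0,"ty": 0,"tz": 0,"ax": 0,"ay": 0,"az": 0}
    - {"fingers": 1,"tx": 0,"ty": 0,"tz": 0,"ax": 0,"ay": 0,"az": 0}

```text
time_s: 6.2
tcp_pos: [0.6304, -0.1303, 0.1487]
ee_rot: [[-0.068, -0.094, 0.993], [0.584, 0.803, 0.116], [-0.809, 0.588, 0.0]]
wrist_force: [0.1, 0.4, -2.2]
gripper_width: 0.209
```

```bash
python3 -c "
from h import *
R=lean();print(nose_ch());go(nose2tcp([.0,.078,.047],R),R)
import pickle
s=r.sense();p=viewer.capture('wrist');pickle.dump((s,p),open('w4.pkl','wb'));save(p,'w4',(200,60,360,250),3.1)
M=np.array(p['mount']);E=s['ee_rot'];T=np.eye(4);T[:3,:3]=E;T[:3,3]=s['tcp_pos'];W=np.linalg.inv(T@M);p['R']=W[:3,:3];p['t']=W[:3,3]
def px(X):
  c=p['R']@X+p['t'];return ((c[0]/c[2]*p['fx']+p['cx']-200)*3.1,(c[1]/c[2]*p['fy']+p['cy']-60)*3.1)
print('nose',px(s['tcp_pos']+L*E[:,0]))
cy=np.array([np.cos(PHI),np.sin(PHI),0]);cx=np.array([np.sin(PHI),-np.cos(PHI),0])
for y in(-.05,.0,.05):
  print(y,[np.round(px(C+x*cx+y*cy+np.array([0,0,.035]))).tolist() for x in(.023,.009,-.009,-.023)])
"
```

```text
[0.04003867 0.07803105 0.05992125]
t 6.2 tcp [ 0.6304 -0.1303  0.1487] F [ 0.08  0.41 -2.23] w 0.209
T [ 0.0453  0.0331 -0.0001] A [ 0.0003 -0.0002 -0.0002]
nose (np.float64(172.73448966850083), np.float64(408.46785171080126))
-0.05 [[170.0, -88.0], [212.0, -81.0], [262.0, -73.0], [299.0, -68.0]]
0.0 [[170.0, 109.0], [210.0, 110.0], [258.0, 111.0], [293.0, 111.0]]
0.05 [[170.0, 288.0], [208.0, 284.0], [254.0, 279.0], [288.0, 275.0]]
```

View pics/w4.png

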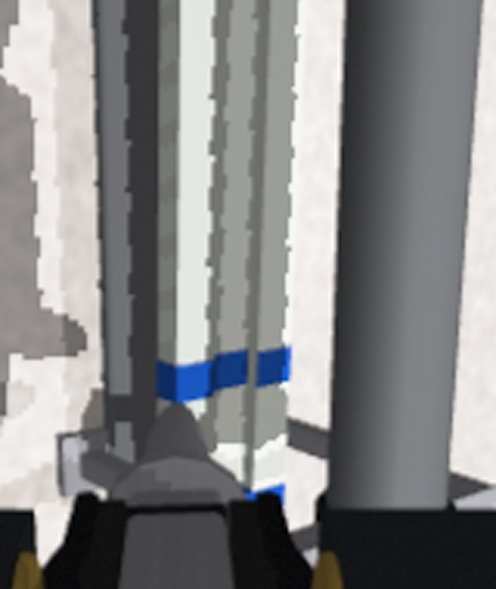

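Call:
play_rows:
  commands:
    - {"fingers": 1,"tx": 0.01,"ty": 0.0066,"tz": 0,"ax": 0,"ay": 0,"az": 0}
    - {"fingers": 1,"tx": 0.02,"ty": 0.0132,"tz": 0,"ax": 0,"ay": 0,"az": 0}
    - {"fingers": 1,"tx": 0.03,"ty": 0.02,"tz": 0,"ax": 0,"ay": 0,"az": 0}
    - {"fingers": 1,"tx": 0.04,"ty": 0.028,"tz": 0,"ax": 0,"ay": 0,"az": 0}
    - {"fingers": 1,"tx": 0.0453,"ty": 0.033,"tz": 0,"ax": 0,"ay": 0,"az": 0}

```text
time_s: 6.67
tcp_pos: [0.6255, -0.0886, 0.1345]
ee_rot: [[-0.07, -0.093, 0.993], [0.586, 0.802, 0.116], [-0.807, 0.59, -0.001]]
wrist_force: [-0.6, -0.3, -1.8]
gripper_width: 0.207
```

Call:
play_rows:
  commands:
    - {"fingers": 1,"tx": 0,"ty": 0,"tz": 0,"ax": 0,"ay": 0,"az": 0}
    - {"fingers": 1,"tx": 0.001,"ty": -0.0008,"tz": 0,"ax": 0,"ay": 0,"az": 0}
    - {"fingers": 1,"tx": 0.0022,"ty": -0.0016,"tz": 0,"ax": 0,"ay": 0,"az": 0}
    - {"fingers": 1,"tx": 0.0032,"ty": -0.0024,"tz": 0,"ax": 0,"ay": 0,"az": 0}
    - {"fingers": 1,"tx": 0.0032,"ty": -0.0024,"tz": 0,"ax": 0,"ay": 0,"az": 0}

```text
time_s: 7.08
tcp_pos: [0.626, -0.0907, 0.1316]
ee_rot: [[-0.068, -0.092, 0.993], [0.585, 0.803, 0.115], [-0.808, 0.589, -0.001]]
wrist_force: [0.1, -0.1, -1.8]
gripper_width: 0.206
```

```bash
python3 -c "
from h import *
R=lean();print(nose_ch());go(nose2tcp([.0,.078,.040],R),R)
import pickle
s=r.sense();p=viewer.capture('wrist');pickle.dump((s,p),open('w5.pkl','wb'));save(p,'w5',(200,60,360,250),3.1)"
```

```text
[0.00010573 0.0782134  0.04290843]
t 7.08 tcp [ 0.626  -0.0907  0.1316] F [ 0.08 -0.08 -1.82] w 0.206
T [ 0.0032 -0.0019 -0.0004] A [-0.0002 -0.0002 -0.0005]
```

View pics/w5.png

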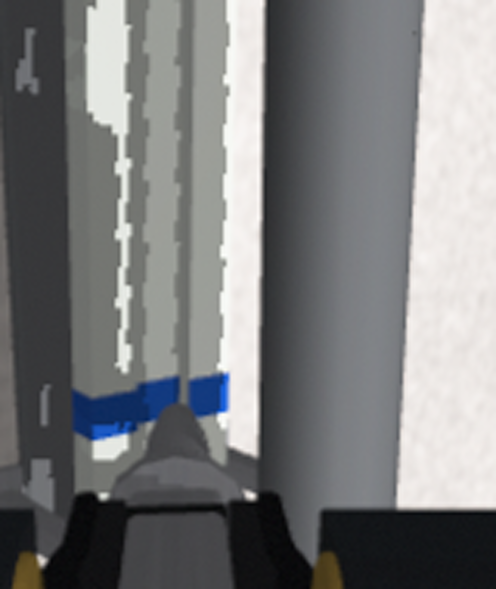

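Call:
play_rows:
  commands:
    - {"fingers": 1,"tx": 0.0005,"ty": -0.0004,"tz": 0,"ax": 0,"ay": 0,"az": 0}
    - {"fingers": 1,"tx": 0.0011,"ty": -0.0008,"tz": 0,"ax": 0,"ay": 0,"az": 0}
    - {"fingers": 1,"tx": 0.0016,"ty": -0.0012,"tz": 0,"ax": 0,"ay": 0,"az": 0}
    - {"fingers": 1,"tx": 0.0022,"ty": -0.0016,"tz": 0,"ax": 0,"ay": 0,"az": 0}
    - {"fingers": 1,"tx": 0.0022,"ty": -0.0016,"tz": 0,"ax": 0,"ay": 0,"az": 0}

```text
time_s: 7.55
tcp_pos: [0.626, -0.0903, 0.1297]
ee_rot: [[-0.068, -0.093, 0.993], [0.585, 0.803, 0.115], [-0.808, 0.589, -0.001]]
wrist_force: [0.5, -0.8, -3.0]
gripper_width: 0.206
```

Call:
play_rows:
  commands:
    - {"fingers": 1,"tx": 0.0005,"ty": -0.0004,"tz": 0,"ax": 0,"ay": 0,"az": 0}
    - {"fingers": 1,"tx": 0.0011,"ty": -0.0008,"tz": 0,"ax": 0,"ay": 0,"az": 0}
    - {"fingers": 1,"tx": 0.0016,"ty": -0.0012,"tz": 0,"ax": 0,"ay": 0,"az": 0}
    - {"fingers": 1,"tx": 0.0022,"ty": -0.0016,"tz": 0,"ax": 0,"ay": 0,"az": 0}
    - {"fingers": 1,"tx": 0.0022,"ty": -0.0016,"tz": 0,"ax": 0,"ay": 0,"az": 0}

```text
time_s: 7.97
tcp_pos: [0.626, -0.0902, 0.1277]
ee_rot: [[-0.069, -0.093, 0.993], [0.585, 0.803, 0.115], [-0.808, 0.589, -0.001]]
wrist_force: [0.2, -0.6, -2.3]
gripper_width: 0.205
```

Call:
play_rows:
  commands:
    - {"fingers": 1,"tx": 0.0005,"ty": -0.0004,"tz": 0,"ax": 0,"ay": 0,"az": 0}
    - {"fingers": 1,"tx": 0.0011,"ty": -0.0008,"tz": 0,"ax": 0,"ay": 0,"az": 0}
    - {"fingers": 1,"tx": 0.0016,"ty": -0.0012,"tz": 0,"ax": 0,"ay": 0,"az": 0}
    - {"fingers": 1,"tx": 0.0022,"ty": -0.0016,"tz": 0,"ax": 0,"ay": 0,"az": 0}
    - {"fingers": 1,"tx": 0.0022,"ty": -0.0016,"tz": 0,"ax": 0,"ay": 0,"az": 0}

```text
time_s: 8.38
tcp_pos: [0.6259, -0.0903, 0.1256]
ee_rot: [[-0.069, -0.093, 0.993], [0.585, 0.803, 0.115], [-0.808, 0.589, -0.001]]
wrist_force: [-0.2, 0.3, -2.6]
gripper_width: 0.207
```

Call:
play_rows:
  commands:
    - {"fingers": 1,"tx": 0.0005,"ty": -0.0004,"tz": 0,"ax": 0,"ay": 0,"az": 0}
    - {"fingers": 1,"tx": 0.0011,"ty": -0.0008,"tz": 0,"ax": 0,"ay": 0,"az": 0}
    - {"fingers": 1,"tx": 0.0016,"ty": -0.0012,"tz": 0,"ax": 0,"ay": 0,"az": 0}
    - {"fingers": 1,"tx": 0.0022,"ty": -0.0016,"tz": 0,"ax": 0,"ay": 0,"az": 0}
    - {"fingers": 1,"tx": 0.0022,"ty": -0.0016,"tz": 0,"ax": 0,"ay": 0,"az": 0}

```text
time_s: 8.8
tcp_pos: [0.626, -0.0902, 0.1236]
ee_rot: [[-0.068, -0.093, 0.993], [0.585, 0.803, 0.115], [-0.808, 0.589, -0.001]]
wrist_force: [-0.3, 1.1, -1.9]
gripper_width: 0.206
```

Call:
play_rows:
  commands:
    - {"fingers": 1,"tx": 0.0005,"ty": -0.0004,"tz": 0,"ax": 0,"ay": 0,"az": 0}
    - {"fingers": 1,"tx": 0.0011,"ty": -0.0008,"tz": 0,"ax": 0,"ay": 0,"az": 0}
    - {"fingers": 1,"tx": 0.0016,"ty": -0.0012,"tz": 0,"ax": 0,"ay": 0,"az": 0}
    - {"fingers": 1,"tx": 0.0022,"ty": -0.0016,"tz": 0,"ax": 0,"ay": 0,"az": 0}
    - {"fingers": 1,"tx": 0.0022,"ty": -0.0016,"tz": 0,"ax": 0,"ay": 0,"az": 0}

```text
time_s: 9.22
tcp_pos: [0.6259, -0.0903, 0.1216]
ee_rot: [[-0.069, -0.093, 0.993], [0.585, 0.803, 0.115], [-0.808, 0.589, -0.001]]
wrist_force: [0.5, -0.5, -1.8]
gripper_width: 0.207
```

Call:
play_rows:
  commands:
    - {"fingers": 1,"tx": 0.0005,"ty": -0.0004,"tz": 0,"ax": 0,"ay": 0,"az": 0}
    - {"fingers": 1,"tx": 0.0011,"ty": -0.0008,"tz": 0,"ax": 0,"ay": 0,"az": 0}
    - {"fingers": 1,"tx": 0.0016,"ty": -0.0012,"tz": 0,"ax": 0,"ay": 0,"az": 0}
    - {"fingers": 1,"tx": 0.0016,"ty": -0.0012,"tz": 0,"ax": 0,"ay": 0,"az": 0}
    - {"fingers": 1,"tx": 0.0016,"ty": -0.0012,"tz": 0,"ax": 0,"ay": 0,"az": 0}

```text
time_s: 9.63
tcp_pos: [0.6261, -0.0904, 0.1208]
ee_rot: [[-0.068, -0.093, 0.993], [0.585, 0.803, 0.116], [-0.808, 0.589, 0.0]]
wrist_force: [-1.0, 0.7, 0.6]
gripper_width: 0.206
```

Call:
play_rows:
  commands:
    - {"fingers": 1,"tx": 0.0005,"ty": -0.0004,"tz": 0,"ax": 0,"ay": 0,"az": 0}
    - {"fingers": 1,"tx": 0.0009,"ty": -0.0006,"tz": 0,"ax": 0,"ay": 0,"az": 0}
    - {"fingers": 1,"tx": 0.0009,"ty": -0.0006,"tz": 0,"ax": 0,"ay": 0,"az": 0}

```text
time_s: 9.88
tcp_pos: [0.6262, -0.0904, 0.12]
ee_rot: [[-0.068, -0.093, 0.993], [0.585, 0.803, 0.116], [-0.808, 0.589, 0.0]]
wrist_force: [-0.9, -1.5, 3.1]
gripper_width: 0.205
```

```bash
python3 -c "
from h import *
R=lean();print(nose_ch());go(nose2tcp([.0,.0,.0307],R),R)"
```

```text
[-0.00017325  0.07844243  0.03123753]
t 9.88 tcp [ 0.6262 -0.0904  0.12  ] F [-0.88 -1.54  3.12] w 0.205
T [ 0.0005 -0.0003 -0.1046] A [ 0.0002 -0.0001 -0.0005]
```

Call:
play_rows:
  commands:
    - {"fingers": 1,"tx": -7e-05,"ty": 5e-05,"tz": -0.0025,"ax": 0,"ay": 0,"az": 0}
    - {"fingers": 1,"tx": -0.00014,"ty": 0.0001,"tz": -0.005,"ax": 0,"ay": 0,"az": 0}
    - {"fingers": 1,"tx": -0.00021,"ty": 0.00015,"tz": -0.0078,"ax": 0,"ay": 0,"az": 0}
    - {"fingers": 1,"tx": -0.00028,"ty": 0.0002,"tz": -0.0106,"ax": 0,"ay": 0,"az": 0}
    - {"fingers": 1,"tx": -0.00036,"ty": 0.00026,"tz": -0.0133,"ax": 0,"ay": 0,"az": 0}

```text
time_s: 10.3
tcp_pos: [0.6169, -0.0913, 0.1202]
ee_rot: [[-0.066, -0.094, 0.993], [0.585, 0.803, 0.114], [-0.808, 0.589, 0.002]]
wrist_force: [3.6, -0.3, 3.0]
gripper_width: 0.206
```

Call:
play_rows:
  commands:
    - {"fingers": 1,"tx": -7e-05,"ty": 5e-05,"tz": -0.0028,"ax": 0,"ay": 0,"az": 0}
    - {"fingers": 1,"tx": -0.00014,"ty": 0.0001,"tz": -0.0056,"ax": 0,"ay": 0,"az": 0}
    - {"fingers": 1,"tx": -0.00021,"ty": 0.00015,"tz": -0.0084,"ax": 0,"ay": 0,"az": 0}
    - {"fingers": 1,"tx": -0.00028,"ty": 0.0002,"tz": -0.0112,"ax": 0,"ay": 0,"az": 0}
    - {"fingers": 1,"tx": -0.00036,"ty": 0.00026,"tz": -0.014,"ax": 0,"ay": 0,"az": 0}

```text
time_s: 10.72
tcp_pos: [0.6058, -0.0926, 0.1203]
ee_rot: [[-0.068, -0.093, 0.993], [0.585, 0.803, 0.115], [-0.808, 0.589, 0.0]]
wrist_force: [4.7, 0.4, 4.2]
gripper_width: 0.205
```

```bash
python3 -c "
from h import *
R=lean();print(nose_ch());go(nose2tcp([.0,.05,.0322],R),R)"
```

```text
[-0.00025853  0.05797232  0.03157255]
t 10.72 tcp [ 0.6058 -0.0926  0.1203] F [4.74 0.41 4.16] w 0.205
T [-0.0009  0.0004 -0.0106] A [ 0.0001  0.0001 -0.0005]
```

Call:
play_rows:
  commands:
    - {"fingers": 1,"tx": -0.0002,"ty": 0.00014,"tz": -0.0028,"ax": 0,"ay": 0,"az": 0}
    - {"fingers": 1,"tx": -0.0004,"ty": 0.00028,"tz": -0.0056,"ax": 0,"ay": 0,"az": 0}
    - {"fingers": 1,"tx": -0.00055,"ty": 0.0004,"tz": -0.0084,"ax": 0,"ay": 0,"az": 0}
    - {"fingers": 1,"tx": -0.00068,"ty": 0.0005,"tz": -0.0112,"ax": 0,"ay": 0,"az": 0}
    - {"fingers": 1,"tx": -0.0008,"ty": 0.0006,"tz": -0.014,"ax": 0,"ay": 0,"az": 0}

```text
time_s: 11.13
tcp_pos: [0.5949, -0.0939, 0.1208]
ee_rot: [[-0.069, -0.093, 0.993], [0.585, 0.803, 0.115], [-0.808, 0.589, -0.001]]
wrist_force: [3.4, 0.2, 3.6]
gripper_width: 0.202
```

```bash
python3 -c "
from h import *
R=lean();print(nose_ch());go(nose2tcp([.0,.05,.0322],R),R);s=r.sense();print(s['moment'])
p=viewer.capture('wrist');save(p,'w6',(200,60,360,250),3.1)"
```

```text
[-0.00028214  0.04693461  0.03207488]
t 11.13 tcp [ 0.5949 -0.0939  0.1208] F [3.37 0.25 3.61] w 0.202
T [-0.0004  0.      0.004 ] A [-0.     -0.0003 -0.0005]
[-0.14753826 -1.43520856 -1.05928827]
```

View pics/w6.png

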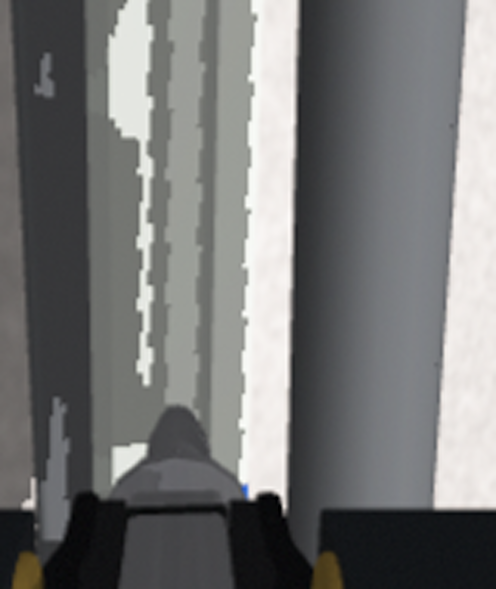

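Call:
play_rows:
  commands:
    - {"fingers": 1,"tx": -0.0001,"ty": 7e-05,"tz": -0.0033,"ax": 0,"ay": 0,"az": 0}
    - {"fingers": 1,"tx": -0.0002,"ty": 0.00014,"tz": -0.0066,"ax": 0,"ay": 0,"az": 0}
    - {"fingers": 1,"tx": -0.0003,"ty": 0.00022,"tz": -0.01,"ax": 0,"ay": 0,"az": 0}
    - {"fingers": 1,"tx": -0.0004,"ty": 0.0003,"tz": -0.0133,"ax": 0,"ay": 0,"az": 0}
    - {"fingers": 1,"tx": -0.0005,"ty": 0.00036,"tz": -0.0167,"ax": 0,"ay": 0,"az": 0}

```text
time_s: 11.6
tcp_pos: [0.5825, -0.0953, 0.1212]
ee_rot: [[-0.068, -0.093, 0.993], [0.585, 0.803, 0.115], [-0.808, 0.589, -0.001]]
wrist_force: [4.6, 0.6, 3.1]
gripper_width: 0.207
```

Call:
play_rows:
  commands:
    - {"fingers": 1,"tx": -0.0001,"ty": 7e-05,"tz": -0.0033,"ax": 0,"ay": 0,"az": 0}
    - {"fingers": 1,"tx": -0.0002,"ty": 0.00014,"tz": -0.0066,"ax": 0,"ay": 0,"az": 0}
    - {"fingers": 1,"tx": -0.0003,"ty": 0.00022,"tz": -0.01,"ax": 0,"ay": 0,"az": 0}
    - {"fingers": 1,"tx": -0.0004,"ty": 0.0003,"tz": -0.0133,"ax": 0,"ay": 0,"az": 0}
    - {"fingers": 1,"tx": -0.0005,"ty": 0.00036,"tz": -0.0167,"ax": 0,"ay": 0,"az": 0}

```text
time_s: 12.02
tcp_pos: [0.57, -0.0968, 0.1217]
ee_rot: [[-0.069, -0.093, 0.993], [0.585, 0.803, 0.115], [-0.808, 0.589, -0.001]]
wrist_force: [3.7, 0.0, 3.1]
gripper_width: 0.21
```

```bash
python3 -c "
from h import *
R=lean();print(nose_ch());go(nose2tcp([.0,.0,.0342],R),R)"
```

```text
[-0.00026835  0.02183856  0.0330231 ]
t 12.02 tcp [ 0.57   -0.0968  0.1217] F [3.74 0.03 3.11] w 0.21
T [-0.0015  0.0009 -0.0292] A [-0.     -0.0003 -0.0005]
```

Call:
play_rows:
  commands:
    - {"fingers": 1,"tx": -0.0001,"ty": 7e-05,"tz": -0.0033,"ax": 0,"ay": 0,"az": 0}
    - {"fingers": 1,"tx": -0.0002,"ty": 0.00014,"tz": -0.0066,"ax": 0,"ay": 0,"az": 0}
    - {"fingers": 1,"tx": -0.0003,"ty": 0.00022,"tz": -0.01,"ax": 0,"ay": 0,"az": 0}
    - {"fingers": 1,"tx": -0.0004,"ty": 0.0003,"tz": -0.0133,"ax": 0,"ay": 0,"az": 0}
    - {"fingers": 1,"tx": -0.0005,"ty": 0.00036,"tz": -0.0167,"ax": 0,"ay": 0,"az": 0}

```text
time_s: 12.43
tcp_pos: [0.5576, -0.0982, 0.1222]
ee_rot: [[-0.069, -0.093, 0.993], [0.585, 0.803, 0.115], [-0.808, 0.589, -0.001]]
wrist_force: [4.0, 1.0, 3.5]
gripper_width: 0.207
```

Call:
play_rows:
  commands:
    - {"fingers": 1,"tx": -0.0001,"ty": 7e-05,"tz": -0.0033,"ax": 0,"ay": 0,"az": 0}
    - {"fingers": 1,"tx": -0.0002,"ty": 0.00014,"tz": -0.0066,"ax": 0,"ay": 0,"az": 0}
    - {"fingers": 1,"tx": -0.0003,"ty": 0.00022,"tz": -0.01,"ax": 0,"ay": 0,"az": 0}
    - {"fingers": 1,"tx": -0.0004,"ty": 0.0003,"tz": -0.0133,"ax": 0,"ay": 0,"az": 0}
    - {"fingers": 1,"tx": -0.0005,"ty": 0.00036,"tz": -0.0167,"ax": 0,"ay": 0,"az": 0}

```text
time_s: 12.85
tcp_pos: [0.5451, -0.0997, 0.1227]
ee_rot: [[-0.069, -0.093, 0.993], [0.585, 0.803, 0.115], [-0.808, 0.589, -0.001]]
wrist_force: [3.9, 0.5, 2.7]
gripper_width: 0.211
```

```bash
python3 -c "
from h import *
R=lean();print(nose_ch());go(nose2tcp([.0,-.05,.0352],R),R)"
```

```text
[-0.00026605 -0.00319506  0.03394689]
t 12.85 tcp [ 0.5451 -0.0997  0.1227] F [3.95 0.52 2.68] w 0.211
T [-0.0015  0.001  -0.0625] A [-0.     -0.0003 -0.0006]
```

Call:
play_rows:
  commands:
    - {"fingers": 1,"tx": -8e-05,"ty": 6e-05,"tz": -0.0033,"ax": 0,"ay": 0,"az": 0}
    - {"fingers": 1,"tx": -0.00016,"ty": 0.00012,"tz": -0.0066,"ax": 0,"ay": 0,"az": 0}
    - {"fingers": 1,"tx": -0.00024,"ty": 0.00018,"tz": -0.01,"ax": 0,"ay": 0,"az": 0}
    - {"fingers": 1,"tx": -0.00032,"ty": 0.00024,"tz": -0.0133,"ax": 0,"ay": 0,"az": 0}
    - {"fingers": 1,"tx": -0.0004,"ty": 0.0003,"tz": -0.0167,"ax": 0,"ay": 0,"az": 0}

```text
time_s: 13.27
tcp_pos: [0.5327, -0.1011, 0.1231]
ee_rot: [[-0.068, -0.093, 0.993], [0.585, 0.803, 0.115], [-0.808, 0.589, -0.001]]
wrist_force: [3.6, 0.1, 2.5]
gripper_width: 0.207
```

Call:
play_rows:
  commands:
    - {"fingers": 1,"tx": -8e-05,"ty": 6e-05,"tz": -0.0033,"ax": 0,"ay": 0,"az": 0}
    - {"fingers": 1,"tx": -0.00016,"ty": 0.00012,"tz": -0.0066,"ax": 0,"ay": 0,"az": 0}
    - {"fingers": 1,"tx": -0.00024,"ty": 0.00018,"tz": -0.01,"ax": 0,"ay": 0,"az": 0}
    - {"fingers": 1,"tx": -0.00032,"ty": 0.00024,"tz": -0.0133,"ax": 0,"ay": 0,"az": 0}
    - {"fingers": 1,"tx": -0.0004,"ty": 0.0003,"tz": -0.0167,"ax": 0,"ay": 0,"az": 0}

```text
time_s: 13.68
tcp_pos: [0.5203, -0.1025, 0.1235]
ee_rot: [[-0.068, -0.093, 0.993], [0.585, 0.803, 0.115], [-0.808, 0.589, -0.001]]
wrist_force: [3.4, 0.4, 2.2]
gripper_width: 0.209
```

```bash
python3 -c "
from h import *
R=lean();print(nose_ch());go(nose2tcp([.0,-.08,.0352],R),R)"
```

```text
[-0.00025297 -0.02817629  0.03474981]
t 13.68 tcp [ 0.5203 -0.1025  0.1235] F [3.43 0.4  2.24] w 0.209
T [-0.0006  0.0003 -0.0692] A [ 0.     -0.0002 -0.0005]
```

Call:
play_rows:
  commands:
    - {"fingers": 1,"tx": -4e-05,"ty": 3e-05,"tz": -0.0033,"ax": 0,"ay": 0,"az": 0}
    - {"fingers": 1,"tx": -8e-05,"ty": 6e-05,"tz": -0.0066,"ax": 0,"ay": 0,"az": 0}
    - {"fingers": 1,"tx": -0.00014,"ty": 0.0001,"tz": -0.01,"ax": 0,"ay": 0,"az": 0}
    - {"fingers": 1,"tx": -0.0002,"ty": 0.00015,"tz": -0.0133,"ax": 0,"ay": 0,"az": 0}
    - {"fingers": 1,"tx": -0.00026,"ty": 0.0002,"tz": -0.0167,"ax": 0,"ay": 0,"az": 0}

```text
time_s: 14.1
tcp_pos: [0.508, -0.104, 0.1238]
ee_rot: [[-0.068, -0.093, 0.993], [0.585, 0.803, 0.115], [-0.808, 0.589, -0.0]]
wrist_force: [3.3, -0.1, 2.8]
gripper_width: 0.204
```

Call:
play_rows:
  commands:
    - {"fingers": 1,"tx": -7e-05,"ty": 5e-05,"tz": -0.0033,"ax": 0,"ay": 0,"az": 0}
    - {"fingers": 1,"tx": -0.00014,"ty": 0.0001,"tz": -0.0066,"ax": 0,"ay": 0,"az": 0}
    - {"fingers": 1,"tx": -0.00021,"ty": 0.00015,"tz": -0.01,"ax": 0,"ay": 0,"az": 0}
    - {"fingers": 1,"tx": -0.00028,"ty": 0.0002,"tz": -0.0133,"ax": 0,"ay": 0,"az": 0}
    - {"fingers": 1,"tx": -0.00035,"ty": 0.00025,"tz": -0.0167,"ax": 0,"ay": 0,"az": 0}

```text
time_s: 14.52
tcp_pos: [0.4955, -0.1054, 0.1241]
ee_rot: [[-0.068, -0.093, 0.993], [0.585, 0.803, 0.115], [-0.808, 0.589, -0.0]]
wrist_force: [4.1, 0.6, 1.8]
gripper_width: 0.207
```

```bash
python3 -c "
from h import *
R=lean();print(nose_ch());go(nose2tcp([.0,-.08,.0352],R),R)"
```

```text
[-0.00024954 -0.05312377  0.03536915]
t 14.52 tcp [ 0.4955 -0.1054  0.1241] F [4.08 0.6  1.81] w 0.207
T [ 0.     -0.0002 -0.0359] A [ 0.     -0.0002 -0.0005]
```

Call:
play_rows:
  commands:
    - {"fingers": 1,"tx": -4e-05,"ty": 3e-05,"tz": -0.0033,"ax": 0,"ay": 0,"az": 0}
    - {"fingers": 1,"tx": -8e-05,"ty": 6e-05,"tz": -0.0066,"ax": 0,"ay": 0,"az": 0}
    - {"fingers": 1,"tx": -0.00012,"ty": 9e-05,"tz": -0.01,"ax": 0,"ay": 0,"az": 0}
    - {"fingers": 1,"tx": -0.00018,"ty": 0.00013,"tz": -0.0133,"ax": 0,"ay": 0,"az": 0}
    - {"fingers": 1,"tx": -0.00024,"ty": 0.00018,"tz": -0.0167,"ax": 0,"ay": 0,"az": 0}

```text
time_s: 14.93
tcp_pos: [0.4831, -0.1069, 0.1244]
ee_rot: [[-0.068, -0.093, 0.993], [0.585, 0.803, 0.115], [-0.808, 0.589, -0.0]]
wrist_force: [3.1, -0.5, 3.2]
gripper_width: 0.208
```

Call:
play_rows:
  commands:
    - {"fingers": 1,"tx": -7e-05,"ty": 5e-05,"tz": -0.0033,"ax": 0,"ay": 0,"az": 0}
    - {"fingers": 1,"tx": -0.00014,"ty": 0.0001,"tz": -0.0066,"ax": 0,"ay": 0,"az": 0}
    - {"fingers": 1,"tx": -0.00021,"ty": 0.00015,"tz": -0.01,"ax": 0,"ay": 0,"az": 0}
    - {"fingers": 1,"tx": -0.00028,"ty": 0.0002,"tz": -0.0133,"ax": 0,"ay": 0,"az": 0}
    - {"fingers": 1,"tx": -0.00035,"ty": 0.00025,"tz": -0.0167,"ax": 0,"ay": 0,"az": 0}

```text
time_s: 15.35
tcp_pos: [0.4706, -0.1083, 0.1247]
ee_rot: [[-0.068, -0.093, 0.993], [0.585, 0.803, 0.115], [-0.808, 0.589, -0.0]]
wrist_force: [4.3, 0.8, 2.6]
gripper_width: 0.204
```

Call:
play_rows:
  commands:
    - {"fingers": 1,"tx": -4e-05,"ty": 3e-05,"tz": -0.0025,"ax": 0,"ay": 0,"az": 0}
    - {"fingers": 1,"tx": -4e-05,"ty": 3e-05,"tz": -0.0025,"ax": 0,"ay": 0,"az": 0}
    - {"fingers": 1,"tx": -4e-05,"ty": 3e-05,"tz": -0.0025,"ax": 0,"ay": 0,"az": 0}

```text
time_s: 15.6
tcp_pos: [0.468, -0.1086, 0.1246]
ee_rot: [[-0.07, -0.092, 0.993], [0.585, 0.802, 0.116], [-0.808, 0.59, -0.002]]
wrist_force: [1.5, -0.8, 3.7]
gripper_width: 0.208
```

```bash
python3 -c "
from h import *
R=lean();print(nose_ch());go(nose2tcp([.0,-.08,.0502],R),R)
s=r.sense();p=viewer.capture('wrist');save(p,'w7',(200,60,360,250),3.1)"
```

```text
[-0.00030504 -0.08100373  0.03593826]
t 15.6 tcp [ 0.468  -0.1086  0.1246] F [ 1.52 -0.77  3.67] w 0.208
T [-0.0156  0.0112  0.0009] A [-0.0001 -0.0008 -0.0007]
```

View pics/w7.png

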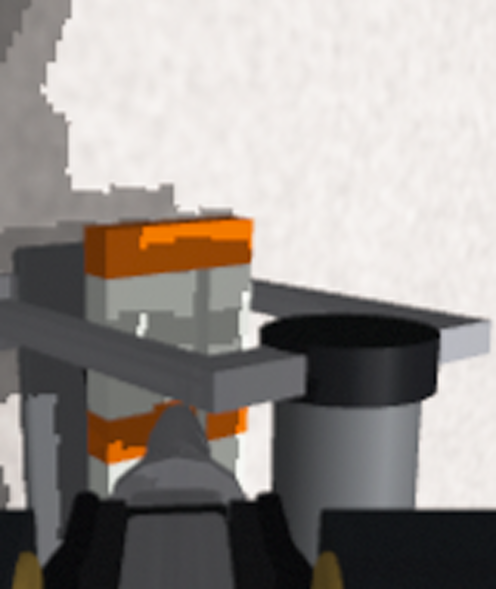

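Call:
play_rows:
  commands:
    - {"fingers": 1,"tx": -0.0022,"ty": 0.0016,"tz": 0,"ax": 0,"ay": 0,"az": 0}
    - {"fingers": 1,"tx": -0.005,"ty": 0.0036,"tz": 0.002,"ax": 0,"ay": 0,"az": 0}
    - {"fingers": 1,"tx": -0.009,"ty": 0.0064,"tz": 0.005,"ax": 0,"ay": 0,"az": 0}
    - {"fingers": 1,"tx": -0.0125,"ty": 0.009,"tz": 0.01,"ax": 0,"ay": 0,"az": 0}
    - {"fingers": 1,"tx": -0.0125,"ty": 0.009,"tz": 0.01,"ax": 0,"ay": 0,"az": 0}

```text
time_s: 16.07
tcp_pos: [0.477, -0.1078, 0.1365]
ee_rot: [[-0.068, -0.094, 0.993], [0.585, 0.803, 0.116], [-0.808, 0.589, -0.0]]
wrist_force: [0.1, 0.3, -2.2]
gripper_width: 0.209
```

```bash
python3 -c "
from h import *
R=lean();print(nose_ch());go(nose2tcp([.045,-.073,.062],R),R);go(nose2tcp([.10,-.073,.13],R),R)"
```

```text
[ 7.56279756e-05 -7.18110785e-02  4.76966431e-02]
t 16.07 tcp [ 0.477  -0.1078  0.1365] F [ 0.14  0.27 -2.2 ] w 0.209
T [-0.0507 -0.0371 -0.0018] A [ 0.0002 -0.0002 -0.0003]
t 16.07 tcp [ 0.477  -0.1078  0.1365] F [ 0.14  0.27 -2.2 ] w 0.209
T [-0.1671 -0.043  -0.0018] A [ 0.0002 -0.0002 -0.0003]
```

Call:
play_rows:
  commands:
    - {"fingers": 1,"tx": -0.015,"ty": -0.011,"tz": 0,"ax": 0,"ay": 0,"az": 0}
    - {"fingers": 1,"tx": -0.033,"ty": -0.024,"tz": 0,"ax": 0,"ay": 0,"az": 0}
    - {"fingers": 1,"tx": -0.051,"ty": -0.037,"tz": 0,"ax": 0,"ay": 0,"az": 0}
    - {"fingers": 1,"tx": -0.08,"ty": -0.039,"tz": 0,"ax": 0,"ay": 0,"az": 0}
    - {"fingers": 1,"tx": -0.12,"ty": -0.041,"tz": 0,"ax": 0,"ay": 0,"az": 0}

```text
time_s: 16.48
tcp_pos: [0.4842, -0.1853, 0.1896]
ee_rot: [[-0.073, -0.09, 0.993], [0.587, 0.801, 0.116], [-0.806, 0.592, -0.005]]
wrist_force: [0.3, 0.2, -1.3]
gripper_width: 0.209
```

```bash
python3 -c "
from h import *
R=down(94.9);go([.4283,-.3128,.245],R)"
```

```text
t 16.48 tcp [ 0.4842 -0.1853  0.1896] F [ 0.29  0.17 -1.28] w 0.209
T [-0.1539 -0.0859 -0.094 ] A [ 0.0088 -0.0047 -0.2015]
```

Call:
play_rows:
  commands:
    - {"fingers": 1,"tx": -0.04,"ty": -0.013,"tz": -0.016,"ax": 0.0015,"ay": -0.001,"az": -0.034}
    - {"fingers": 1,"tx": -0.07,"ty": -0.03,"tz": -0.034,"ax": 0.003,"ay": -0.002,"az": -0.068}
    - {"fingers": 1,"tx": -0.1,"ty": -0.048,"tz": -0.053,"ax": 0.005,"ay": -0.003,"az": -0.103}
    - {"fingers": 1,"tx": -0.125,"ty": -0.064,"tz": -0.072,"ax": 0.007,"ay": -0.004,"az": -0.138}
    - {"fingers": 1,"tx": -0.146,"ty": -0.079,"tz": -0.087,"ax": 0.008,"ay": -0.0045,"az": -0.173}

```text
time_s: 16.9
tcp_pos: [0.433, -0.3064, 0.2462]
ee_rot: [[-0.002, -0.086, 0.996], [0.08, 0.993, 0.086], [-0.997, 0.08, 0.005]]
wrist_force: [-0.2, 0.4, -2.6]
gripper_width: 0.211
```

```bash
python3 -c "
from h import *
R=down(94.9);go([.4283,-.3128,.245],R)"
```

```text
t 16.9 tcp [ 0.433  -0.3064  0.2462] F [-0.19  0.39 -2.55] w 0.211
T [ 0.0009 -0.008  -0.007 ] A [ 0.0003  0.0017 -0.0255]
```

Call:
play_rows:
  commands:
    - {"fingers": 1,"tx": 0,"ty": -0.008,"tz": -0.007,"ax": 0,"ay": 0.0015,"az": -0.026}
    - {"fingers": 1,"tx": 0,"ty": -0.008,"tz": -0.007,"ax": 0,"ay": 0.0015,"az": -0.026}
    - {"fingers": 1,"tx": 0,"ty": -0.008,"tz": -0.007,"ax": 0,"ay": 0.0015,"az": -0.026}
    - {"fingers": 1,"tx": 0,"ty": -0.008,"tz": -0.007,"ax": 0,"ay": 0.0015,"az": -0.026}
    - {"fingers": 1,"tx": 0,"ty": -0.008,"tz": -0.007,"ax": 0,"ay": 0.0015,"az": -0.026}

```text
time_s: 17.32
tcp_pos: [0.4296, -0.3109, 0.2436]
ee_rot: [[-0.002, -0.087, 0.996], [0.006, 0.996, 0.087], [-1.0, 0.006, -0.001]]
wrist_force: [-0.1, -0.6, -2.9]
gripper_width: 0.201
```

```bash
python3 -c "
from h import *
R=down(94.9);go([.4283,-.3128,.245],R)"
```

```text
t 17.32 tcp [ 0.4296 -0.3109  0.2436] F [-0.13 -0.6  -2.92] w 0.201
T [-0.0019 -0.0024 -0.0019] A [ 0.0005 -0.0003 -0.0021]
```

Call:
play_rows:
  commands:
    - {"fingers": 1,"tx": 0.01,"ty": -0.0025,"tz": -0.002,"ax": 0,"ay": 0,"az": -0.002}
    - {"fingers": 1,"tx": 0.025,"ty": -0.0025,"tz": -0.002,"ax": 0,"ay": 0,"az": -0.002}
    - {"fingers": 1,"tx": 0.04,"ty": -0.0025,"tz": -0.002,"ax": 0,"ay": 0,"az": -0.002}
    - {"fingers": 1,"tx": 0.049,"ty": -0.0025,"tz": -0.002,"ax": 0,"ay": 0,"az": -0.002}
    - {"fingers": 1,"tx": 0.049,"ty": -0.0025,"tz": -0.002,"ax": 0,"ay": 0,"az": -0.002}

```text
time_s: 17.73
tcp_pos: [0.4266, -0.3122, 0.2047]
ee_rot: [[-0.005, -0.087, 0.996], [0.001, 0.996, 0.087], [-1.0, 0.001, -0.005]]
wrist_force: [-0.7, 0.0, -2.0]
gripper_width: 0.208
```

```bash
python3 -c "
from h import *
R=down(94.9);go([.4283,-.3128,.190],R)
p=viewer.capture('wrist');save(p,'w8',(170,70,345,250),3.2)"
```

```text
t 17.73 tcp [ 0.4266 -0.3122  0.2047] F [-0.66  0.02 -2.01] w 0.208
T [ 0.0196 -0.0011  0.0023] A [ 0.0004 -0.0015 -0.0004]
```

View pics/w8.png

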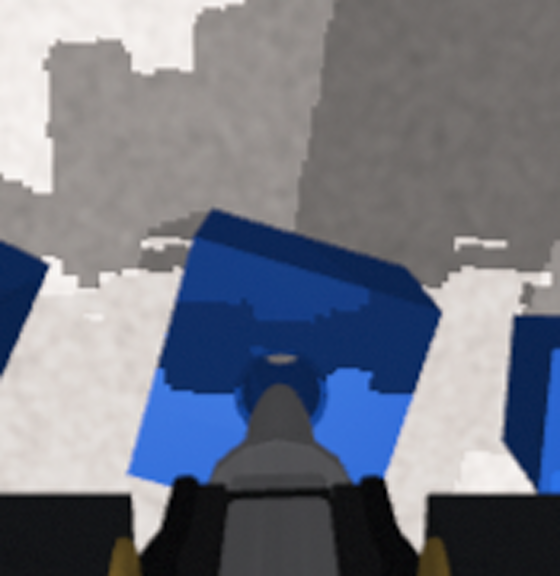

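Call:
play_rows:
  commands:
    - {"fingers": 1,"tx": 0,"ty": 0,"tz": 0,"ax": 0,"ay": 0,"az": 0}
    - {"fingers": 1,"tx": 0,"ty": 0,"tz": 0,"ax": 0,"ay": 0,"az": 0}
    - {"fingers": 1,"tx": 0,"ty": 0,"tz": 0,"ax": 0,"ay": 0,"az": 0}

```text
time_s: 18.03
tcp_pos: [0.4279, -0.3127, 0.2078]
ee_rot: [[0.001, -0.088, 0.996], [-0.002, 0.996, 0.088], [-1.0, -0.002, 0.001]]
wrist_force: [-0.2, 0.2, -2.0]
gripper_width: 0.208
```

```bash
python3 -c "
from h import *
R=down(94.9);go([.4285,-.3128,.1225],R)"
```

```text
t 18.03 tcp [ 0.4279 -0.3127  0.2078] F [-0.16  0.24 -1.97] w 0.208
T [ 0.1137 -0.      0.0007] A [0.0007 0.0002 0.0007]
```

Call:
play_rows:
  commands:
    - {"fingers": 1,"tx": 0.01,"ty": 0,"tz": 0.0007,"ax": 0,"ay": 0,"az": 0}
    - {"fingers": 1,"tx": 0.02,"ty": 0,"tz": 0.0007,"ax": 0,"ay": 0,"az": 0}
    - {"fingers": 1,"tx": 0.03,"ty": 0,"tz": 0.0007,"ax": 0,"ay": 0,"az": 0}
    - {"fingers": 1,"tx": 0.04,"ty": 0,"tz": 0.0007,"ax": 0,"ay": 0,"az": 0}
    - {"fingers": 1,"tx": 0.05,"ty": 0,"tz": 0.0007,"ax": 0,"ay": 0,"az": 0}

```text
time_s: 18.45
tcp_pos: [0.4277, -0.3123, 0.1685]
ee_rot: [[-0.002, -0.088, 0.996], [-0.001, 0.996, 0.088], [-1.0, -0.001, -0.002]]
wrist_force: [0.4, 0.1, -1.5]
gripper_width: 0.206
```

Call:
play_rows:
  commands:
    - {"fingers": 1,"tx": 0.01,"ty": 0,"tz": 0,"ax": 0,"ay": 0,"az": 0}
    - {"fingers": 1,"tx": 0.02,"ty": 0,"tz": 0,"ax": 0,"ay": 0,"az": 0}
    - {"fingers": 1,"tx": 0.03,"ty": 0,"tz": 0,"ax": 0,"ay": 0,"az": 0}
    - {"fingers": 1,"tx": 0.04,"ty": 0,"tz": 0,"ax": 0,"ay": 0,"az": 0}
    - {"fingers": 1,"tx": 0.04,"ty": 0,"tz": 0,"ax": 0,"ay": 0,"az": 0}

```text
time_s: 18.87
tcp_pos: [0.427, -0.312, 0.1377]
ee_rot: [[-0.004, -0.087, 0.996], [0.0, 0.996, 0.087], [-1.0, 0.0, -0.004]]
wrist_force: [0.0, -0.7, -2.3]
gripper_width: 0.208
```

```bash
python3 -c "
from h import *
R=down(94.9);go([.4285,-.3128,.1208],R)"
```

```text
t 18.87 tcp [ 0.427  -0.312   0.1377] F [ 0.   -0.66 -2.31] w 0.208
T [ 0.0225 -0.0012  0.002 ] A [ 0.0005 -0.0012 -0.0001]
```

Call:
play_rows:
  commands:
    - {"fingers": 1,"tx": 0.006,"ty": 0,"tz": 0,"ax": 0,"ay": 0,"az": 0}
    - {"fingers": 1,"tx": 0.012,"ty": 0,"tz": 0,"ax": 0,"ay": 0,"az": 0}
    - {"fingers": 1,"tx": 0.018,"ty": 0,"tz": 0,"ax": 0,"ay": 0,"az": 0}
    - {"fingers": 1,"tx": 0.022,"ty": 0,"tz": 0,"ax": 0,"ay": 0,"az": 0}
    - {"fingers": 1,"tx": 0.024,"ty": 0,"tz": 0,"ax": 0,"ay": 0,"az": 0}

```text
time_s: 19.28
tcp_pos: [0.4278, -0.3124, 0.1211]
ee_rot: [[-0.001, -0.087, 0.996], [-0.001, 0.996, 0.087], [-1.0, -0.001, -0.001]]
wrist_force: [-0.5, -1.0, -1.7]
gripper_width: 0.205
```

Call:
play_rows:
  commands:
    - {"fingers": 1,"tx": 0.001,"ty": 0,"tz": 0,"ax": 0,"ay": 0,"az": 0}
    - {"fingers": 1,"tx": 0.001,"ty": 0,"tz": 0,"ax": 0,"ay": 0,"az": 0}
    - {"fingers": 1,"tx": 0.001,"ty": 0,"tz": 0,"ax": 0,"ay": 0,"az": 0}

```text
time_s: 19.53
tcp_pos: [0.4282, -0.3126, 0.1211]
ee_rot: [[0.0, -0.088, 0.996], [-0.002, 0.996, 0.088], [-1.0, -0.002, -0.0]]
wrist_force: [-0.3, -0.9, -1.4]
gripper_width: 0.203
```

Call:
play_rows:
  commands:
    - {"fingers": 1,"tx": 0.0007,"ty": 0,"tz": 0,"ax": 0,"ay": 0,"az": 0}
    - {"fingers": 1,"tx": 0.0014,"ty": 0,"tz": 0,"ax": 0,"ay": 0,"az": 0}
    - {"fingers": 1,"tx": 0.0014,"ty": 0,"tz": 0,"ax": 0,"ay": 0,"az": 0}
    - {"fingers": 1,"tx": 0.0014,"ty": 0,"tz": 0,"ax": 0,"ay": 0,"az": 0}

```text
time_s: 19.87
tcp_pos: [0.4283, -0.3127, 0.1208]
ee_rot: [[0.0, -0.088, 0.996], [-0.002, 0.996, 0.088], [-1.0, -0.002, 0.0]]
wrist_force: [-2.2, 1.3, 5.9]
gripper_width: 0.205
```

Call:
play_rows:
  commands:
    - {"fingers": 0.4,"tx": 0,"ty": 0,"tz": 0,"ax": 0,"ay": 0,"az": 0}
    - {"fingers": 0.2,"tx": 0,"ty": 0,"tz": 0,"ax": 0,"ay": 0,"az": 0}
    - {"fingers": -0.2,"tx": 0,"ty": 0,"tz": 0,"ax": 0,"ay": 0,"az": 0}
    - {"fingers": -0.5,"tx": 0,"ty": 0,"tz": 0,"ax": 0,"ay": 0,"az": 0}
    - {"fingers": -0.5,"tx": 0,"ty": 0,"tz": 0,"ax": 0,"ay": 0,"az": 0}

```text
time_s: 20.28
tcp_pos: [0.428, -0.3126, 0.1196]
ee_rot: [[-0.001, -0.087, 0.996], [-0.001, 0.996, 0.087], [-1.0, -0.001, -0.001]]
wrist_force: [-0.9, 0.4, 0.2]
gripper_width: 0.499
```

Call:
play_rows:
  commands:
    - {"fingers": -1,"tx": 0,"ty": 0,"tz": 0,"ax": 0,"ay": 0,"az": 0}
    - {"fingers": -1,"tx": 0,"ty": 0,"tz": 0,"ax": 0,"ay": 0,"az": 0}
    - {"fingers": -1,"tx": 0,"ty": 0,"tz": 0,"ax": 0,"ay": 0,"az": 0}
    - {"fingers": -1,"tx": 0,"ty": 0,"tz": 0,"ax": 0,"ay": 0,"az": 0}
    - {"fingers": -1,"tx": 0,"ty": 0,"tz": 0,"ax": 0,"ay": 0,"az": 0}

```text
time_s: 20.7
tcp_pos: [0.428, -0.3126, 0.1198]
ee_rot: [[-0.001, -0.088, 0.996], [-0.002, 0.996, 0.088], [-1.0, -0.002, -0.001]]
wrist_force: [-0.2, -0.1, -0.3]
gripper_width: 0.879
```

Call:
play_rows:
  commands:
    - {"fingers": -1,"tx": -0.02,"ty": 0,"tz": 0,"ax": 0,"ay": 0,"az": 0}
    - {"fingers": -1,"tx": -0.05,"ty": 0,"tz": 0,"ax": 0,"ay": 0,"az": 0}
    - {"fingers": -1,"tx": -0.09,"ty": 0,"tz": 0,"ax": 0,"ay": 0,"az": 0}
    - {"fingers": -1,"tx": -0.13,"ty": 0,"tz": 0,"ax": 0,"ay": 0,"az": 0}
    - {"fingers": -1,"tx": -0.17,"ty": 0,"tz": 0,"ax": 0,"ay": 0,"az": 0}

```text
time_s: 21.12
tcp_pos: [0.4277, -0.3122, 0.2486]
ee_rot: [[-0.001, -0.088, 0.996], [-0.001, 0.996, 0.088], [-1.0, -0.001, -0.001]]
wrist_force: [1.2, -0.2, -0.1]
gripper_width: 0.999
```

Call:
play_rows:
  commands:
    - {"fingers": -1,"tx": -0.05,"ty": 0,"tz": 0,"ax": 0,"ay": 0,"az": 0}
    - {"fingers": -1,"tx": -0.05,"ty": 0,"tz": 0,"ax": 0,"ay": 0,"az": 0}
    - {"fingers": -1,"tx": -0.05,"ty": 0,"tz": 0,"ax": 0,"ay": 0,"az": 0}
    - {"fingers": -1,"tx": -0.05,"ty": 0,"tz": 0,"ax": 0,"ay": 0,"az": 0}
    - {"fingers": -1,"tx": -0.05,"ty": 0,"tz": 0,"ax": 0,"ay": 0,"az": 0}

```text
time_s: 21.53
tcp_pos: [0.4274, -0.3119, 0.2834]
ee_rot: [[-0.003, -0.087, 0.996], [-0.0, 0.996, 0.087], [-1.0, 0.0, -0.003]]
wrist_force: [0.6, 0.7, 0.4]
gripper_width: 0.999
```

```bash
python3 -c "
from h import *
s=r.sense();print(s['tcp_pos'],s['wrist_force'],s['gripper_width'])
a=viewer.capture('scene');p=viewer.capture('wrist')
cv2.imwrite('pics/end.png',np.hstack([cv2.resize(a['image'][90:280,50:450],(420,200)),cv2.resize(p['image'][40:300,100:420],(380,200))])[:,:,::-1])"
```

```text
[ 0.42738266 -0.31190579  0.28335395] [0.64025491 0.69198156 0.38858389] 0.9993260285809459
```

View pics/end.png

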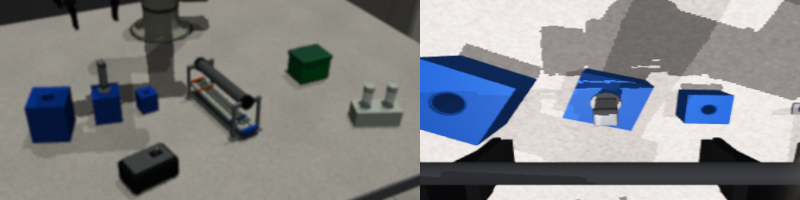

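The last picture shows the scraper upright and seated in the middle stand at (100,75), the fingers clear of it, and the tub, pump and vials standing where they were.

```bash
python3 -c "
from station import job
print(job.finish_job())"
```

```text
the job is handed in; nothing more can be done
None
```

I ran the scraper along the channel in one pass from the blue mark to the orange mark, set it back in the middle blue stand, let go and handed the job in at about 21.6 s. The hand-in gave no verdict.

- **Pass:** the tool leaned 36° and moved at about 2.4 to 3 cm/s. The readings, taken about every 0.4 s, showed a vertical press of about 4 to 6 N. They also showed a steady along-channel drag of about 3 to 5 N, so the total contact force was roughly 5 to 8 N. By the arm's own pose the nose ran from y = +78 mm to −81 mm, with x within 0.3 mm of the estimated axis. The floor rose about 4.5 mm towards the orange end.
- **Nose position:** a close picture near the start of the pass showed the nose still centred in the groove and not slipped in the grip. A second one at the end showed it at the orange band.
- **Return:** the collar met the stand at the same gripper height as when I took the scraper (0.1208 m) and pushed back with about 8 N, so it is seated. The final pictures show it upright and released, with the gripper clear.
- **Bystanders:** the tub, pump and vials look unmoved. I judged this by eye and did not measure it.
- **Disagreement:** the two cameras differed by about 3 mm and 1° on where the channel lay. I used a value between them, and the close pictures of the nose in the groove agreed with it.

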